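# Restock the carton bin with the sealed packs

### The job

Restock the grey bin with the four sealed cartons, standing upright in one row with their broad faces square across the bin. Begin with the tallest: push it right up against the high back wall, then put the others in front of it in falling order of height, pushing each snug against the one before so that the last still fits behind the front lip. The two cartons that are already open are in use: leave them, the bottle and the sample cup where they stand.

Things in the scene. Friction and masses are not known exactly. Their poses are not given: they have to be found in the camera images.
- stock_bin: Grey open bin fixed to the desk, yaw 1.3 to 1.85. Inside 155 (x) x 66 (y) mm: one row of cartons (together 142 deep). Walls, floor 3 mm. Origin: centre of underside; x runs to the back wall, z up. Back wall 75 high, inner face x=+0.0775; front lip 18 high, inner face x=-0.0775; sides 22 high (rim bead 24), inner faces y=+-0.033; floor z=0.003. Fingers can stay above the side rims.
- carton_a: Tallest of four sealed cartons: white folding carton, 44 x 54 x 92 mm (x, y, z), lid shut flat with a round seal, 70 to 140 g, stiff, upright on the desk at any yaw. Origin: centre of its underside; z up; x along its depth, through the broad faces; y across its 54 mm width: grip it across y, by its upper part. A half turn about z changes nothing.
- carton_b: Second tallest of four sealed cartons: white folding carton, 38 x 54 x 83 mm (x, y, z), lid shut flat with a round seal, 55 to 115 g, stiff, upright on the desk at any yaw. Origin: centre of its underside; z up; x along its depth, through the broad faces; y across its 54 mm width: grip it across y, by its upper part. A half turn about z changes nothing.
- carton_c: Third tallest of four sealed cartons: white folding carton, 32 x 54 x 74 mm (x, y, z), lid shut flat with a round seal, 45 to 95 g, stiff, upright on the desk at any yaw. Origin: centre of its underside; z up; x along its depth, through the broad faces; y across its 54 mm width: grip it across y, by its upper part. A half turn about z changes nothing.
- carton_d: Shortest of four sealed cartons: white folding carton, 28 x 54 x 65 mm (x, y, z), lid shut flat with a round seal, 35 to 70 g, stiff, upright on the desk at any yaw. Origin: centre of its underside; z up; x along its depth, through the broad faces; y across its 54 mm width: grip it across y, by its upper part. A half turn about z changes nothing.
- opened_b: Opened carton in use, 38 x 54 x 83 mm, board and print like the sealed ones but the top is open: foil sachets show in its mouth, lid flap folded back and down outside its +x face (reaches 17 mm beyond it). Not to be moved. Origin: centre of its underside, z up.
- opened_c: Opened carton in use, 32 x 54 x 74 mm, top open in the same way, lid flap folded back and down outside its +x face (14 mm beyond it). Not to be moved. Origin: centre of its underside, z up.
- bottle: Brown reagent bottle with black cap, 40 mm diameter, 83 mm high, on the desk. Not to be moved. Origin: centre of its underside.
- sample_cup: Clear sample cup with a yellow screw lid, 41 mm diameter, 50 mm high, on the desk beside the centrifuge. Not to be moved. Origin: centre of its underside.
- centrifuge: Bench centrifuge, lid shut, fixed obstacle between robot and bin: 180 mm high, fills about x 0.24 to 0.50, y -0.05 to 0.28 m of the desk, never moves. Keep hand and load above it when crossing. Origin: under its middle.
Not all that is in view belongs to the job. Leave any orange or purple look-alike of the carton_d alone.

How it is judged (in metres and radians):
On the way, in this order (a step that is already met when the one before it is completed fails the run):
1. the tallest sealed carton stands upright and square on the bin floor, against the high back wall (z of carton_a in the frame of stock_bin between -0.002 and 0.007 m and y of carton_a in the frame of stock_bin between -0.01 and 0.01 m and angle between carton_a's own z axis and vertical below 0.08 rad and angle between the x axis of carton_a and the x axis of stock_bin, either way round below 0.14 rad and x of carton_a in the frame of stock_bin between 0.0505 and 0.0775 m), for 0.2 s.
2. the second tallest stands against the tallest (z of carton_b in the frame of stock_bin between -0.002 and 0.007 m and y of carton_b in the frame of stock_bin between -0.01 and 0.01 m and angle between carton_b's own z axis and vertical below 0.08 rad and angle between the x axis of carton_b and the x axis of stock_bin, either way round below 0.14 rad and horizontal distance between carton_b and carton_a below 0.046 m and x of carton_b in the frame of stock_bin between -0.0775 and 0.02 m), for 0.2 s.
3. the third stands against the second (z of carton_c in the frame of stock_bin between -0.002 and 0.007 m and y of carton_c in the frame of stock_bin between -0.01 and 0.01 m and angle between carton_c's own z axis and vertical below 0.08 rad and angle between the x axis of carton_c and the x axis of stock_bin, either way round below 0.14 rad and horizontal distance between carton_c and carton_b below 0.04 m and x of carton_c in the frame of stock_bin between -0.0775 and -0.015 m), for 0.2 s.
4. the shortest stands against the third, behind the front lip (z of carton_d in the frame of stock_bin between -0.002 and 0.007 m and y of carton_d in the frame of stock_bin between -0.01 and 0.01 m and angle between carton_d's own z axis and vertical below 0.08 rad and angle between the x axis of carton_d and the x axis of stock_bin, either way round below 0.14 rad and horizontal distance between carton_d and carton_c below 0.035 m and x of carton_d in the frame of stock_bin between -0.0775 and -0.044 m), for 0.2 s.
At the end, for the whole second after the job is handed in: Sealed cartons released, at rest on the bin floor, upright (4.5 deg), square (8 deg), within 10 mm of the middle line; heights fall from the back; tallest within 5 mm of the back wall, each next in front with a gap under 5 mm; opened cartons, bottle and cup upright within 15 mm of their start (all of step 1 and all of step 2 and all of step 3 and all of step 4 and linear speed of each of carton_a, carton_b, carton_c, carton_d below 0.02 m/s and distance of each of opened_b, opened_c, bottle, sample_cup from where it was at the start of the episode below 0.015 m and angle between each of opened_b, opened_c, bottle, sample_cup's own z axis and vertical below 0.15 rad); the robot touches nothing.
It fails at once if the wider opened carton is pushed away or tipped (distance of opened_b from where it was at the start of the episode above 0.03 m or angle between opened_b's own z axis and vertical above 0.35 rad).
It fails at once if the narrower opened carton is pushed away or tipped (distance of opened_c from where it was at the start of the episode above 0.03 m or angle between opened_c's own z axis and vertical above 0.35 rad).
It fails at once if the reagent bottle is pushed away or tipped (distance of bottle from where it was at the start of the episode above 0.03 m or angle between bottle's own z axis and vertical above 0.35 rad).
It fails at once if the sample cup is pushed away or tipped (distance of sample_cup from where it was at the start of the episode above 0.03 m or angle between sample_cup's own z axis and vertical above 0.35 rad).
It also fails if it takes over 120 s, if anything falls off the work surface, if the arm or the gripper's body presses on something with over 40 N, if the wrist force passes 120 N, or if a joint passes its speed limit or range.

### The arm

A 6-joint arm with a two-finger parallel gripper is mounted at the origin on the work surface; the furniture and walls round the work are solid. World frame = base frame: x ahead of the robot, y to its left, z up, the work surface at z = 0. Lengths are in m, angles in degrees, forces in N, time in s.
With the tool pointing down it reaches from about 0.425 to 0.95 m from the base axis. Payload 3.5 kg.
Tool frame: the origin (TCP) lies at the very end of the fingers, on their centre line; the grasp point (between the pads) lies 19 mm behind it (grasp_offset is the distance from the TCP to the grasp point, in m); z points along the fingers, y is the line along which they close (so a half turn about z gives the same grasp; the last joint's range is limited). The gripper opens to 85 mm and grips with 20 to 120 N. Pads are 22 mm wide; open, the fingers measure 114 mm over their backs; the gripper's body (76 mm by 85 mm) begins 54 mm behind the grasp point. The pads swing forward as they close: fully open they stand 13 mm farther back than shut.
Start: joints at [-72.25, 16.404, 90.338, -0, 73.258, -8.594], TCP at [0.3, -0.605, 0.231] pointing down, gripper open.
Joint ranges: [-158.93, 158.93], [-51.34, 127.21], [12.03, 142.37], [-87.48, 267.48], [13.55, 161.25], [-162.69, 162.69]. Speed limits (degrees/s): [159.86, 159.86, 180, 180, 180, 180].

### API

Orientations are given as a 3x3 rotation matrix whose columns are the frame's x, y, z axes.
In Python, from cell import get_state, get_image, hand_in, grasp_offset gives the robot as it stands. The module is installed in compiled form; this text tells all that it offers.
- The arm moves only by the tool apply_moves, never from a script. Its arguments are lists of equal length, an entry for each row: "jaw": the gripper command: -1 is fully open, 1 is shut, values between are in proportion; "xyz": the shift along the tool's x, y, z in m, a list of three; "delta_rot": the turn, a rotation vector about the tool's x, y, z in rad, a list of three. A call has 1 to 10 rows; each row shifts and turns the commanded pose from where the row before left it, along the tool's axes as they then stand; what a row does not reach is not made up. A row lasts 1/8 s, in which the tool goes at most 62.5 mm and 10.7 degrees, less where a joint would pass 70% of its speed; a pose out of reach is approached as far as the arm can. A call is refused whole if a number of a shift passes 0.0625 or a number of a turn 0.188, either way. A call with a gripper value outside its range is refused whole. The fingers move at their own pace and stop on an object; the grip force is fixed at half the most. Time passes only in rows, so rows that do not move let the fingers close. It gives the time, the measured TCP pose, the force, the opening and the grip force at its end, in the units of the state.
- get_state(): the state, without advancing time (a new reading comes with each control period).
- get_image(name): name is "scene" or "top"; returns a dict with "img" (384x512x3 uint8, red, green, blue), "range_z" (384x512 float32, m along the optical axis (not along the pixel's ray), 0 where there is no reading), "fx", "fy", "cx", "cy" (pixels), "k1" (the pictures are not rectified: a ray, as slopes to the right and down, at radius r is drawn at 1 + k1 r^2 times it, then the intrinsics apply), "rvec" (rotation vector, rad) and "tvec" (3), from world to camera coordinates, as OpenCV has them. Camera axes: x right, y down, z forward; pixel columns grow to the right and rows downward; lengths in m; the calibration is good to about 2 mm. A picture is of the moment at which its call begins.
- hand_in(): hands the job in; it is judged then, once.
The state is a dict: "time_s": time; "joints": joint angles; "joint_velocities": joint speeds; "effort": joint torques, N m; "ee_pos": TCP position; "tool_rot": TCP orientation; "contact_force": force on the tool from outside, world axes, zero at the start; "wrist_torque": the same for the moment, N m; "finger_gap": finger opening in m; "finger_force": force on a finger pad.
Only numpy, scipy, OpenCV 4.12 (cv2) and the standard library are available. Lean on these libraries where they do the work, as an engineer would, in place of code of your own. Each camera call takes 0.05 s, during which the arm holds its last target. There are 200 camera calls.

## Working session

There is one attempt and no reset: what is moved stays moved. The work goes in short steps, Python scripts to look and compute and a tool call to move; the robot and the scene stay as the last step left them, time stands still between calls to the robot, and variables do not carry over. Pictures are saved under pics/ and viewed, at most 14 in all, crops included, and the job is handed in when it is done.

Besides the shell and the picture viewer there is one more tool, called after "Emit:" as a command line: name --argument value ..., lists and objects as JSON in quotes. apply_moves: Moves the arm, as the interface text tells. Its arguments: {"type":"object","properties":{"jaw":{"type":"array","items":{"type":"number"}},"xyz":{"type":"array","items":{"type":"array","items":{"type":"number"}}},"delta_rot":{"type":"array","items":{"type":"array","items":{"type":"number"}}}},"required":["jaw","xyz","delta_rot"]}

```bash
mkdir -p pics
cat > h.py <<'E'
import numpy as np, cv2
from cell import get_state, get_image, hand_in, grasp_offset
def cloud(d):
    h,w=d["range_z"].shape
    u,v=np.meshgrid(np.arange(w),np.arange(h))
    xd=(u-d["cx"])/d["fx"]; yd=(v-d["cy"])/d["fy"]
    x,y=xd.copy(),yd.copy()
    for _ in range(10):
        s=1+d["k1"]*(x*x+y*y); x=xd/s; y=yd/s
    z=d["range_z"]; P=np.stack([x*z,y*z,z],-1)
    R=cv2.Rodrigues(np.array(d["rvec"],float))[0]
    W=(P-np.array(d["tvec"]).ravel())@R
    W[z==0]=np.nan
    return W
def save(img,name): cv2.imwrite("pics/"+name,img[:,:,::-1])
E
python3 - <<'E'
from h import *
for n in("scene","top"):
    d=get_image(n); save(cv2.resize(d["img"],(800,600),interpolation=cv2.INTER_CUBIC),n+"0.png"); np.savez(n+"0.npz",W=cloud(d),img=d["img"])
    print(n,d["fx"],d["k1"],-cv2.Rodrigues(np.array(d["rvec"],float))[0].T@np.array(d["tvec"]).ravel())
print(get_state(),grasp_offset)
E
```

```text
scene 367.38179955992916 0.018572082946244992 [ 0.98617985 -0.09891551  0.69936367]
top 435.3112944309485 0.057264508787242444 [0.43534221 0.19126529 1.23831728]
{'time_s': 0.1, 'joints': array([-7.22504213e+01,  1.64515548e+01,  9.04129470e+01,  2.99625475e-03,
        7.32579329e+01, -8.59754115e+00]), 'joint_velocities': array([-0.09640244, -0.04153587, -0.16323574, -0.09883387,  0.08966992,
        0.11999278]), 'effort': array([ 1.24845163e-03, -4.07291114e+01, -2.93699634e+01, -1.01835315e-04,
        3.38123049e-03, -9.45968765e-06]), 'ee_pos': array([ 0.29939666, -0.60432312,  0.23006228]), 'tool_rot': array([[ 8.96128568e-01,  4.43794125e-01, -6.03751962e-04],
       [ 4.43794383e-01, -8.96126298e-01,  2.05043476e-03],
       [ 3.68932893e-04, -2.10539490e-03, -9.99997716e-01]]), 'contact_force': array([ 0.22506554, -0.44825362, -0.44586037]), 'wrist_torque': array([ 0.00401582, -0.00414033, -0.0071045 ]), 'finger_force': 0.0, 'finger_gap': 0.08548382184469712} 0.0187
```

View pics/scene0.png

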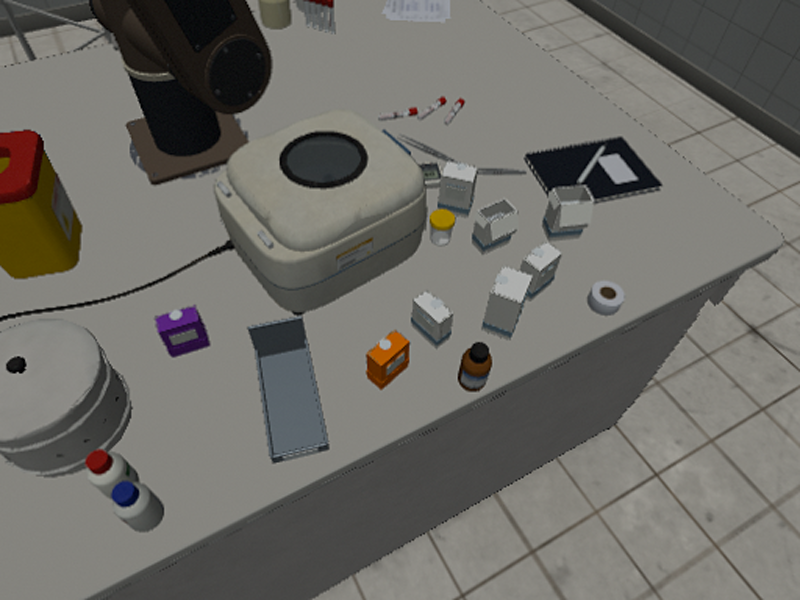

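View pics/top0.png

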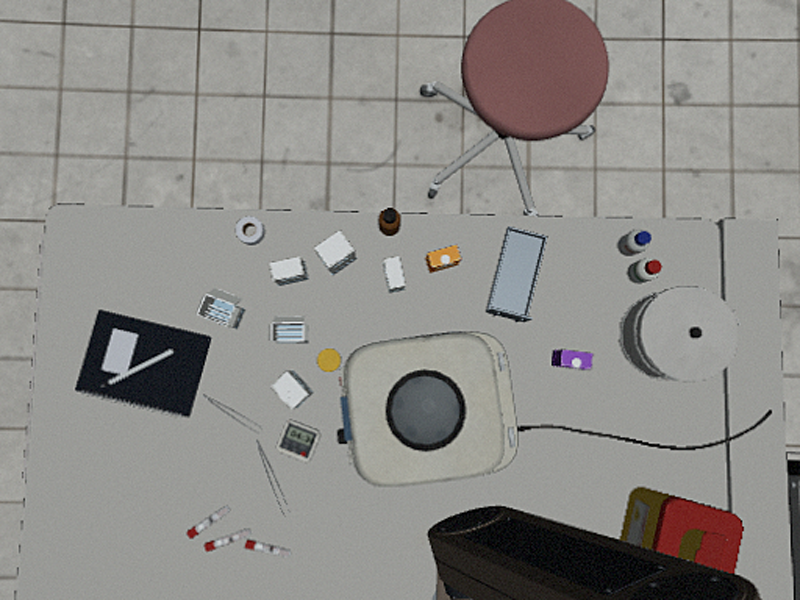

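The two views show four closed white cartons, at top-view pixels (288,270), (335,252), (394,273) and (291,389). There are two open ones with sachets, at (220,309) and (289,330). The orange (443,258) and purple (572,359) look-alikes and the bin (517,273) are also visible. I'll measure them next.

```bash
cat > meas.py <<'E'
from h import *
z=np.load("top0.npz"); W=z["W"]; img=z["img"]
px={"p1":(288,270),"p2":(335,252),"p3":(394,273),"p4":(291,389),"oc1":(220,309),"oc2":(289,330),"orange":(443,258),"purple":(572,359),"bottle":(389,217),"cup":(328,360),"tape":(249,230)}
for n,(u,v) in px.items():
    u=int(u*.64);v=int(v*.64)
    print(n,W[v,u].round(3),end=" ")
    top=W[v-3:v+4,u-3:u+4,2]; h=np.nanmedian(top)
    m=(np.abs(W[...,2]-h)<0.006)
    uu,vv=np.meshgrid(np.arange(512),np.arange(384)); m&=(abs(uu-u)<28)&(abs(vv-v)<28)
    k,l=cv2.connectedComponents(m.astype(np.uint8)); c=l[v,u]
    P=W[(l==c)&m][:,:2].astype(np.float32)
    r=cv2.minAreaRect(P*1000); print("h",round(float(h),4),"n",len(P),"rect",np.round(r[0],1),np.round(r[1],1),round(r[2],1),"mean",P.mean(0).round(4))
print("cloud corners",W[10,10],W[200,256],W[370,10],W[200,500])
E
python3 meas.py
python3 - <<'E'
from h import *
z=np.load("top0.npz"); W=z["W"];img=z["img"]
a=cv2.resize(img[130:275,110:260],(800,773),interpolation=cv2.INTER_CUBIC)
a=cv2.resize(img[130:270,110:290],(771,600),interpolation=cv2.INTER_CUBIC)
import os; os.chdir("."); save(a,"crop1.png")
b=cv2.resize(img[135:215,300:360],(450,600),interpolation=cv2.INTER_CUBIC); save(b,"bin.png")
E
```

```text
p1 [0.596 0.366 0.072] h 0.0749 n 251 rect [597.  368.3] [33.3 56.2] 14.3 mean [0.5968 0.368 ]
p2 [0.624 0.284 0.095] h 0.0924 n 331 rect [629.8 284.6] [44.1 53.7] 35.9 mean [0.6295 0.2846]
p3 [0.596 0.182 0.068] h 0.0653 n 204 rect [596.3 182. ] [54.8 28.4] 12.5 mean [0.5959 0.1817]
p4 [0.393 0.352 0.081] h 0.0839 n 310 rect [390.4 354.7] [55.1 39.9] 44.1 mean [0.3907 0.3545]
oc1 [0.527 0.484 0.057] h 0.0243 n 0 rect [0. 0.] [0. 0.] 0.0 mean [nan nan]
oc2 [0.493 0.369 0.027] h 0.0231 n 17 rect [493.5 366.3] [ 0.4 44.2] 1.1 mean [0.4935 0.3663]
orange [0.623 0.098 0.065] h 0.0653 n 209 rect [625.9  94.9] [29.3 54.6] 17.6 mean [0.6259 0.0953]
purple [ 0.454 -0.126  0.068] h 0.0648 n 214 rect [ 452.8 -132.6] [54.4 28.3] 83.9 mean [ 0.4529 -0.132 ]
bottle [0.69  0.195 0.086] h 0.0824 n 59 rect [693.5 191.9] [21.8 21.3] 55.6 mean [0.6932 0.1917]
cup [0.442 0.295 0.052] h 0.0504 n 182 rect [442.1 291.7] [37.9 40.7] 1.7 mean [0.4419 0.2917]
tape [ 0.677  0.451 -0.   ] h 0.0018 n 36 rect [676.3 449.6] [16.5 16.2] 4.2 mean [0.6771 0.4498]
cloud corners [ 1.44815888  1.31629705 -0.75515944] [0.53023103 0.1687305  0.00178147] [-0.17250469  1.20589221 -0.76600815] [ 0.61442565 -0.95319446 -0.76278638]meas.py:12: RuntimeWarning: Mean of empty slice.
  r=cv2.minAreaRect(P*1000); print("h",round(float(h),4),"n",len(P),"rect",np.round(r[0],1),np.round(r[1],1),round(r[2],1),"mean",P.mean(0).round(4))
  ret = um.true_divide(
```

View pics/crop1.png

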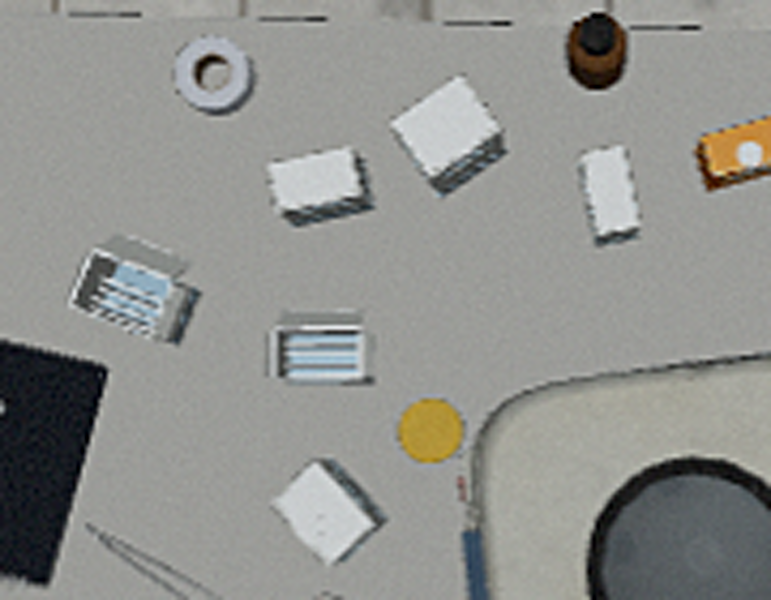

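View pics/bin.png

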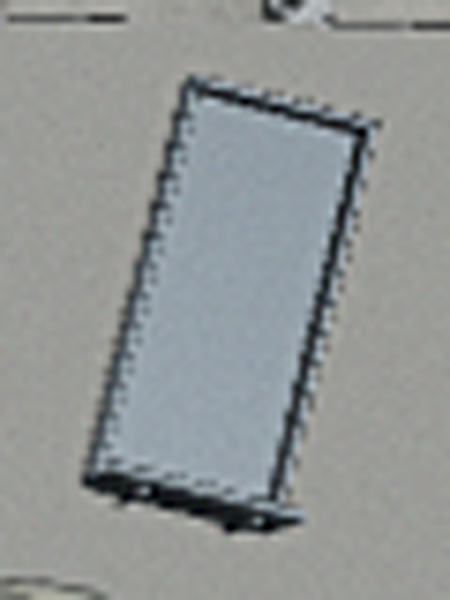

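Heights and footprints identify them as follows: p2 is A (92 mm, 44x54), p4 is B (84 mm, 40x55), p1 is C (75 mm, 33x56) and p3 is D (65 mm, 28x55). All four have closed flat lids. The opened ones with sachets are at crop pixels (135,290) and (320,350). The bin's long axis appears to run along world x, which doesn't match the stated yaw, so I'll measure it.

Run:
```python
from h import *
for n in("top","scene"):
    W=np.load(n+"0.npz")["W"]
    m=(W[...,0]>.45)&(W[...,0]<.74)&(W[...,1]>-.14)&(W[...,1]<.06)
    # restrict away from orange
    Q=W[m]
    for lo,hi in((-.003,.0015),(.002,.006),(.012,.030),(.04,.068),(.068,.082)):
        s=Q[(Q[:,2]>lo)&(Q[:,2]<hi)]
        if lo<0: continue
        r=cv2.minAreaRect((s[:,:2]*1000).astype(np.float32)); print(n,lo,hi,len(s),np.round(r[0],1),np.round(r[1],1),round(r[2],2),"zmed",np.median(s[:,2]).round(4))
    s=Q[(Q[:,2]>.03)]
    if len(s): print(s[::max(1,len(s)//12)].round(4))
    # floor fit
    d=np.load(n+"0.npz")["img"]
# bin corners in top: rim from full res
W=np.load("top0.npz")["W"]
for (u,v) in [(508,228),(548,237),(528,320),(488,314),(517,273)]:
    u=int(u*.64);v=int(v*.64); print(u,v,W[v-1:v+2,u-1:u+2,:].reshape(-1,3).round(3).tolist())
```

```text
top 0.002 0.006 1534 [581.9 -40.1] [263.7 197.8] 0.66 zmed 0.0033
top 0.012 0.03 265 [568.8 -42.1] [244.5 115. ] 4.63 zmed 0.0221
top 0.04 0.068 128 [495.2 -62.8] [172.6  30.1] 58.16 zmed 0.0637
top 0.068 0.082 56 [499.8 -67. ] [172.3  22.6] 57.76 zmed 0.0758
[[ 0.5375  0.0125  0.0601]
 [ 0.5293 -0.0115  0.0306]
 [ 0.5203 -0.051   0.0542]
 [ 0.4849  0.041   0.1334]
 [ 0.4758  0.0598  0.1636]
 [ 0.4712  0.0452  0.1648]
 [ 0.4666  0.037   0.1596]
 [ 0.4618  0.0321  0.1603]
 [ 0.4605  0.003   0.1338]
 [ 0.4617 -0.1074  0.066 ]
 [ 0.4593 -0.1201  0.0685]
 [ 0.457  -0.1312  0.0664]
 [ 0.4517 -0.1345  0.064 ]]
scene 0.002 0.006 1973 [586.8 -39.5] [199.2 260.2] 89.09 zmed 0.0031
scene 0.012 0.03 742 [553.4 -71.2] [193.1 244.4] 67.4 zmed 0.0222
scene 0.04 0.068 746 [478.2 -43.3] [188.9  90.2] 56.67 zmed 0.0562
scene 0.068 0.082 243 [509.1   1.9] [78.8 90.4] 54.42 zmed 0.0749
[[ 0.4518  0.0575  0.172 ]
 [ 0.464   0.0286  0.1564]
 [ 0.4855  0.0467  0.1471]
 [ 0.4907  0.0432  0.136 ]
 [ 0.4884  0.021   0.1269]
 [ 0.4762  0.0067  0.1028]
 [ 0.4694  0.001   0.0787]
 [ 0.4797  0.0107  0.0634]
 [ 0
[... 547 characters left out ...]
9, -0.002], [0.675, -0.101, 0.001]]
337 204 [[0.521, -0.044, 0.075], [0.522, -0.047, 0.074], [0.521, -0.049, 0.076], [0.521, -0.049, 0.048], [0.52, -0.051, 0.054], [0.52, -0.052, 0.064], [0.519, -0.054, 0.025], [0.519, -0.054, 0.039], [0.522, -0.065, -0.003]]
312 200 [[0.536, 0.013, 0.008], [0.535, 0.012, 0.022], [0.535, 0.01, 0.024], [0.534, 0.012, -0.002], [0.534, 0.008, -0.004], [0.533, 0.007, 0.007], [0.531, 0.012, 0.0], [0.531, 0.009, -0.002], [0.532, 0.006, -0.004]]
330 174 [[0.612, -0.038, 0.004], [0.612, -0.041, 0.004], [0.613, -0.044, 0.001], [0.609, -0.038, 0.004], [0.609, -0.04, 0.007], [0.61, -0.045, -0.002], [0.606, -0.038, 0.006], [0.607, -0.041, 0.002], [0.607, -0.044, 0.003]]
```

```bash
cat > binfit.py <<'E'
from h import *
from scipy.optimize import least_squares
def near(W):
    c=np.array([.606,-.04]); yaw=2.89
    e=np.array([np.cos(yaw),np.sin(yaw)]); f=np.array([-e[1],e[0]])
    q=W[...,:2]-c; return (abs(q@e)<.1)&(abs(q@f)<.05)
for n in("top","scene"):
    z=np.load(n+"0.npz");W=z["W"];img=z["img"].astype(float)
    m=near(W)
    fl=m&(abs(W[...,2]-.003)<.006)&(img[...,2]-img[...,0]>8)
    k,l,st,_=cv2.connectedComponentsWithStats(fl.astype(np.uint8)); c=1+np.argmax(st[1:,4])
    P=W[l==c][:,:2]; r=cv2.minAreaRect((P*1000).astype(np.float32)); print(n,"floor",len(P),np.round(r[0],1),np.round(r[1],1),round(r[2],2),np.median(W[l==c][:,2]))
    H=m&(W[...,2]>.03)&(W[...,2]<.079); B=W[H]
    l_=cv2.fitLine((B[:,:2]*1000).astype(np.float32),cv2.DIST_HUBER,0,.01,.01).ravel(); print(" back wall n",len(B),l_.round(3), "extent",B[:,1].min(),B[:,1].max())
    R=W[m&(W[...,2]>.017)&(W[...,2]<.029)]
    # rim loop fit: centre, yaw ; rim rectangle centreline half sizes .079 x .0345
    def res(p):
        e=np.array([np.cos(p[2]),np.sin(p[2])]);f=np.array([-e[1],e[0]])
        q=R[:,:2]-p[:2]; dx=abs(q@e)-.079; dy=abs(q@f)-.0345
        return np.where(np.abs(dx)<np.abs(dy),dx,dy)
    s=least_squares(res,[.606,-.04,2.89],loss="soft_l1",f_scale=.002); print(" rim",len(R),s.x,np.median(abs(s.fun)))
E
python3 binfit.py
```

```text
top floor 1099 [609.3 -42.8] [ 63.3 146.4] 76.56 0.0030326242475707324
 back wall n 80 [ 2.3700e-01  9.7100e-01  5.2596e+02 -2.6068e+01] extent -0.05407199763479185 0.012981286603494659
 rim 207 [ 0.60406448 -0.0394666   2.90514452] 0.0009984959139866523
scene floor 2009 [602.6 -39.2] [ 65.3 148.5] 76.51 0.0030353932615167826
 back wall n 486 [ 2.36000e-01  9.72000e-01  5.31359e+02 -2.22380e+01] extent -0.05634466578733111 0.013063359404832569
 rim 462 [ 0.60787488 -0.04002188  2.90525701] 0.0008733950911960567
```

The bin measures about (0.606, -0.040), yaw 2.905 rad, with the high wall on the robot side. Both cameras agree on this and the sizes match, so I'll use the measurement over the stated yaw range. Next I'll cross-check the carton tops with the scene camera and write a planner helper.

```bash
cat > plan.py <<'E'
import sys
from h import *
from scipy.spatial.transform import Rotation as Rn
def Rd(psi):
    c,s=np.cos(np.radians(psi)),np.sin(np.radians(psi)); return np.array([[c,s,0],[s,-c,0],[0,0,-1.]])
def plan(*wps,step=.055):
    """wps: (x,y,z,psi) world waypoints for TCP; prints rows"""
    s=get_state(); p=s["ee_pos"]; R=s["tool_rot"]; X=[];Q=[]
    for w in wps:
        t=np.array(w[:3]); T=Rd(w[3]); rv=Rn.from_matrix(R.T@T).as_rotvec()
        n=int(max(1,np.ceil(np.linalg.norm(t-p)/step),np.ceil(np.linalg.norm(rv)/.18)))
        for i in range(n):
            X.append((R.T@(t-p)/n).round(4).tolist() if 0 else (R.T@((t-p)/n)).round(4).tolist()); Q.append((rv/n).round(3).tolist()); R=R@Rn.from_rotvec(rv/n).as_matrix()
        p=t
    print(len(X),"rows"); print(X); print(Q)
    psi=np.degrees(np.arctan2(s["tool_rot"][1,0],s["tool_rot"][0,0])); print("now",s["ee_pos"].round(4),round(psi,1),"gap",round(s["finger_gap"],4),"F",s["contact_force"].round(1),"t",s["time_s"])
C0=np.array([.6062,-.040]); YAW=2.905
def binw(bx,by=0):
    e=np.array([np.cos(YAW),np.sin(YAW)]);f=np.array([-e[1],e[0]]); return C0+bx*e+by*f
E
python3 - <<'E'
from plan import *
T=np.load("top0.npz")["W"]; S=np.load("scene0.npz")["W"]
for n,c,h in(("A",(.630,.285),.092),("B",(.390,.355),.083),("C",(.597,.368),.074),("D",(.596,.182),.065)):
  for nm,W in(("top",T),("scene",S)):
    m=(np.hypot(W[...,0]-c[0],W[...,1]-c[1])<.04)&(abs(W[...,2]-h)<.005)
    P=W[m]; r=cv2.minAreaRect((P[:,:2]*1000).astype(np.float32)); print(n,nm,len(P),P.mean(0).round(4),np.round(r[0],1),np.round(r[1],1),round(r[2],1))
m=(T[...,0]>.3)&(T[...,0]<.75)&(T[...,1]<-.18)&(T[...,1]>-.5); print("dome max z",np.nanmax(T[m][:,2]))
for x in(.0555,.0145,-.0205,-.0505): print(x,binw(x).round(4))
plan((.36,-.45,.28,26),(.58,-.1,.28,26),(.630,.285,.2,35.9))
E
```

```text
A top 326 [0.6295 0.2847 0.0922] [629.8 284.6] [44.1 53.7] 35.9
A scene 429 [0.6338 0.283  0.0919] [632.2 284. ] [44.7 55.7] 36.8
B top 304 [0.3908 0.3545 0.0833] [390.4 354.7] [55.1 39.9] 44.1
B scene 238 [0.3943 0.3519 0.0826] [392.3 354.1] [53.7 41.9] 45.2
C top 247 [0.5968 0.3681 0.0743] [597.  368.3] [33.3 56.2] 14.3
C scene 272 [0.6009 0.3651 0.0738] [599.7 366.4] [33.5 54.9] 16.1
D top 198 [0.5957 0.1814 0.065 ] [596.  181.9] [54.1 28.4] 12.5
D scene 291 [0.5995 0.1807 0.0646] [598.3 181.8] [54.  30.2] 14.0
dome max z 0.15532189614862055
0.0555 [ 0.5522 -0.027 ]
0.0145 [ 0.5921 -0.0366]
-0.0205 [ 0.6261 -0.0448]
-0.0505 [ 0.6553 -0.0518]
20 rows
[[0.0307, -0.0279, -0.0124], [0.0307, -0.0279, -0.0124], [0.0306, -0.028, -0.0124], [0.0306, -0.028, -0.0125], [0.0439, -0.0273, 0.0], [0.0439, -0.0273, 0.0], [0.0439, -0.0273, 0.0], [0.0439, -0.0273, 0.0], [0.0439, -0.0273, 0.0], [0.0439, -0.0273, 0.0], [0.0439, -0.0273, 0.0], [0.0439, -0.0273, 0.0], [0.0267, -0.0405, 0.01], [0.0276, -0.0399, 0.01], [0.0284, -0.0393, 0.01], [0.0293, -0.0387, 0.01], [0.0301, -0.0381, 0.01], [0.0309, -0.0374, 0.01], [0.0317, -0.0367, 0.01], [0.0325, -0.036, 0.01]]
[[-0.001, -0.0, 0.002], [-0.001, -0.0, 0.002], [-0.001, -0.0, 0.002], [-0.001, -0.0, 0.002], [0.0, -0.0, -0.0], [0.0, -0.0, -0.0], [0.0, -0.0, -0.0], [0.0, -0.0, -0.0], [0.0, -0.0, -0.0], [0.0, -0.0, -0.0], [0.0, -0.0, -0.0], [0.0, -0.0, -0.0], [0.0, -0.0, -0.022], [0.0, -0.0, -0.022], [0.0, -0.0, -0.022], [0.0, -0.0, -0.022], [0.0, -0.0, -0.022], [0.0, -0.0, -0.022], [0.0, -0.0, -0.022], [0.0, -0.0, -0.022]]
now [ 0.2994 -0.6043  0.2301] 26.3 gap 0.0855 F [ 0.2 -0.4 -0.4] t 0.1
```

Emit:
apply_moves --jaw '[-0.6, -0.6, -0.6, -0.6, -0.6, -0.6, -0.6, -0.6, -0.6, -0.6]' --xyz '[[0.031, -0.028, -0.012], [0.031, -0.028, -0.012], [0.031, -0.028, -0.012], [0.031, -0.028, -0.012], [0.044, -0.027, 0], [0.044, -0.027, 0], [0.044, -0.027, 0], [0.044, -0.027, 0], [0.044, -0.027, 0], [0.044, -0.027, 0]]' --delta_rot '[[0, 0, 0], [0, 0, 0], [0, 0, 0], [0, 0, 0], [0, 0, 0], [0, 0, 0], [0, 0, 0], [0, 0, 0], [0, 0, 0], [0, 0, 0]]'

```text
time_s: 1.35
ee_pos: [0.5261, -0.1855, 0.2789]
tool_rot: [[0.896, 0.444, -0.001], [0.444, -0.896, 0.0], [-0.0, -0.001, -1.0]]
contact_force: [0.7, 0.2, -0.9]
finger_gap: 0.0683
finger_force: 0.0
```

Emit:
apply_moves --jaw '[-0.6, -0.6, -0.6, -0.6, -0.6, -0.6, -0.6, -0.6, -0.6, -0.6]' --xyz '[[0.044, -0.027, 0], [0.044, -0.027, 0], [0.027, -0.04, 0.01], [0.028, -0.04, 0.01], [0.028, -0.039, 0.01], [0.029, -0.039, 0.01], [0.03, -0.038, 0.01], [0.031, -0.037, 0.01], [0.032, -0.037, 0.01], [0.032, -0.036, 0.01]]' --delta_rot '[[0, 0, 0], [0, 0, 0], [0, 0, -0.022], [0, 0, -0.022], [0, 0, -0.022], [0, 0, -0.022], [0, 0, -0.022], [0, 0, -0.022], [0, 0, -0.022], [0, 0, -0.022]]'

```text
time_s: 2.6
ee_pos: [0.6275, 0.2864, 0.1983]
tool_rot: [[0.804, 0.594, -0.001], [0.594, -0.804, -0.0], [-0.001, -0.0, -1.0]]
contact_force: [1.6, 0.7, 0.2]
finger_gap: 0.0683
finger_force: 0.0
```

```bash
python3 -c "
from plan import *
plan((.631,.2845,.125,36.2),(.631,.2845,.060,36.2),step=.04)"
```

```text
4 rows
[[0.0009, 0.0018, 0.0367], [0.0009, 0.0018, 0.0367], [0.0, 0.0, 0.0325], [0.0, 0.0, 0.0325]]
[[-0.0, 0.0, 0.002], [-0.0, 0.0, 0.002], [0.0, 0.0, -0.0], [0.0, 0.0, -0.0]]
now [0.6275 0.2864 0.1983] 36.5 gap 0.0683 F [1.6 0.7 0.2] t 2.6
```

Emit:
apply_moves --jaw '[-0.6, -0.6, -0.6, -0.6, -0.6, 1, 1, 1, 1, 1]' --xyz '[[0.001, 0.002, 0.037], [0.001, 0.002, 0.037], [0, 0, 0.032], [0, 0, 0.032], [0, 0, 0], [0, 0, 0], [0, 0, 0], [0, 0, 0], [0, 0, 0], [0, 0, 0]]' --delta_rot '[[0, 0, 0], [0, 0, 0], [0, 0, 0], [0, 0, 0], [0, 0, 0], [0, 0, 0], [0, 0, 0], [0, 0, 0], [0, 0, 0], [0, 0, 0]]'

```text
time_s: 3.85
ee_pos: [0.6321, 0.2829, 0.0621]
tool_rot: [[0.805, 0.594, 0.001], [0.594, -0.805, 0.0], [0.001, 0.0, -1.0]]
contact_force: [0.5, -0.7, 1.3]
finger_gap: 0.0531
finger_force: 65.1
```

Run:
```python
from plan import *
d=get_image("scene"); save(cv2.resize(d["img"][90:250,240:420],(675,600),interpolation=cv2.INTER_CUBIC),"gA.png")
plan((.631,.2845,.19,36.5),(.575,-.0325,.19,-13.55),(.575,-.0325,.075,-13.55))
```

```text
12 rows
[[0.0, -0.0006, -0.0426], [0.0, -0.0006, -0.0426], [0.0, -0.0006, -0.0426], [-0.0389, 0.0369, -0.0], [-0.0332, 0.0422, 0.0], [-0.0267, 0.0465, 0.0], [-0.0197, 0.0499, 0.0], [-0.0122, 0.0522, 0.0], [-0.0045, 0.0535, 0.0], [0.0, -0.0, 0.0383], [0.0, -0.0, 0.0383], [0.0, -0.0, 0.0383]]
[[0.0, -0.0, -0.0], [0.0, -0.0, -0.0], [0.0, -0.0, -0.0], [-0.0, -0.0, 0.146], [-0.0, -0.0, 0.146], [-0.0, -0.0, 0.146], [-0.0, -0.0, 0.146], [-0.0, -0.0, 0.146], [-0.0, -0.0, 0.146], [0.0, -0.0, 0.0], [0.0, -0.0, 0.0], [0.0, -0.0, 0.0]]
now [0.6321 0.2829 0.0621] 36.4 gap 0.0533 F [-0.2 -0.6  1.8] t 3.9
```

View pics/gA.png

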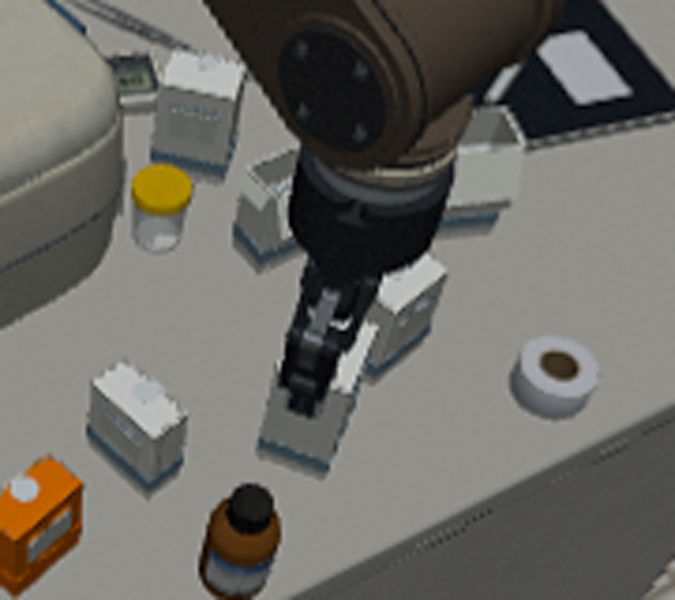

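The crop shows the jaws closed on A's upper sides at (315,380), with its neighbours C, D and the bottle undisturbed. Now I'll lift it and carry it.

Emit:
apply_moves --jaw '[1, 1, 1, 1, 1, 1, 1, 1, 1, 1]' --xyz '[[0, 0, -0.03], [0, 0, -0.05], [0, 0, -0.05], [-0.039, 0.037, 0], [-0.033, 0.042, 0], [-0.027, 0.046, 0], [-0.02, 0.05, 0], [-0.012, 0.052, 0], [-0.0045, 0.0535, 0], [0, 0, 0]]' --delta_rot '[[0, 0, 0], [0, 0, 0], [0, 0, 0], [0, 0, 0.146], [0, 0, 0.146], [0, 0, 0.146], [0, 0, 0.146], [0, 0, 0.146], [0, 0, 0.146], [0, 0, 0]]'

```text
time_s: 5.15
ee_pos: [0.5739, -0.0367, 0.1912]
tool_rot: [[0.97, -0.243, -0.0], [-0.243, -0.97, -0.001], [-0.0, 0.001, -1.0]]
contact_force: [0.8, 0.7, -1.9]
finger_gap: 0.0532
finger_force: 65.1
```

Run:
```python
from plan import *
d=get_image("top"); W=cloud(d); save(cv2.resize(d["img"][120:240,270:390],(600,600),interpolation=cv2.INTER_CUBIC),"hA.png")
x,y=binw(.033)
plan((x,y,.075,-13.55),step=.04)
```

```text
3 rows
[[-0.0002, -0.0008, 0.0387], [-0.0002, -0.0009, 0.0387], [-0.0002, -0.0009, 0.0387]]
[[-0.0, 0.0, -0.002], [-0.0, 0.0, -0.002], [-0.0, 0.0, -0.002]]
now [ 0.5742 -0.0349  0.1912] -13.9 gap 0.0531 F [-0.1  0.1 -1.5] t 5.2
```

Emit:
apply_moves --jaw '[1, 1, 1, 1, 1]' --xyz '[[0, -0.001, 0.039], [0, -0.001, 0.039], [0, 0, 0.038], [0, 0, 0], [0, 0, 0]]' --delta_rot '[[0, 0, -0.002], [0, 0, -0.002], [0, 0, 0], [0, 0, 0], [0, 0, 0]]'

```text
time_s: 5.82
ee_pos: [0.5761, -0.0309, 0.0767]
tool_rot: [[0.973, -0.233, 0.002], [-0.233, -0.973, -0.0], [0.002, -0.0, -1.0]]
contact_force: [0.3, 0.3, -0.2]
finger_gap: 0.0526
finger_force: 65.0
```

Run:
```python
from plan import *
d=get_image("scene"); save(cv2.resize(d["img"][170:310,130:270],(600,600),interpolation=cv2.INTER_CUBIC),"iA.png")
x,y=binw(.033); plan((x,y,.067,-13.55),step=.04)
```

```text
1 rows
[[-0.0023, 0.0016, 0.0105]]
[[-0.0, -0.004, 0.001]]
now [ 0.5767 -0.0312  0.0775] -13.5 gap 0.053 F [-0.2 -0.8 -1.1] t 5.875
```

View pics/iA.png

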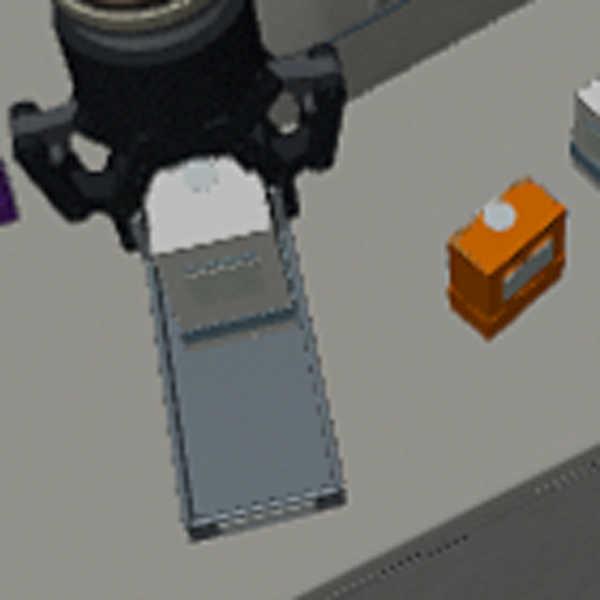

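A is inside the bin between the side walls: its foot runs (180,340) to (297,310), with floor visible on both sides. I'll lower it close to the floor and slide it back.

Emit:
apply_moves --jaw '[1, 1, 1, 1, 1, 1, 1]' --xyz '[[-0.002, 0.001, 0.01], [0, 0, 0.001], [-0.005, 0, 0], [-0.005, 0, 0], [-0.005, 0, 0], [-0.003, 0, 0], [0, 0, 0]]' --delta_rot '[[0, -0.004, 0], [0, 0, 0], [0, 0, 0], [0, 0, 0], [0, 0, 0], [0, 0, 0], [0, 0, 0]]'

```text
time_s: 6.75
ee_pos: [0.5556, -0.0279, 0.065]
tool_rot: [[0.972, -0.234, -0.003], [-0.234, -0.972, 0.001], [-0.003, 0.0, -1.0]]
contact_force: [1.9, -0.4, 3.8]
finger_gap: 0.0534
finger_force: 65.4
```

```bash
cat >> plan.py <<'E'
def where():
    s=get_state(); p=s["ee_pos"]; e=np.array([np.cos(YAW),np.sin(YAW)]);f=np.array([-e[1],e[0]])
    print("bin x,y",((p[:2]-C0)@e).round(4),((p[:2]-C0)@f).round(4),"z",p[2].round(4),"Fbin",(s["contact_force"][:2]@e).round(1),(s["contact_force"][:2]@f).round(1),s["contact_force"][2].round(1),"gap",s["finger_gap"],"t",s["time_s"])
E
python3 -c "
from plan import *
where()"
```

```text
bin x,y 0.0521 0.0001 z 0.065 Fbin -1.9 -0.1 3.8 gap 0.05335045313949814 t 6.75
```

Emit:
apply_moves --jaw '[1, 1, 1]' --xyz '[[-0.002, 0, 0], [-0.002, 0, 0], [0, 0, 0]]' --delta_rot '[[0, 0, 0], [0, 0, 0], [0, 0, 0]]'

```text
time_s: 7.12
ee_pos: [0.5521, -0.027, 0.065]
tool_rot: [[0.972, -0.234, -0.002], [-0.234, -0.972, 0.0], [-0.002, 0.0, -1.0]]
contact_force: [1.6, -1.3, 4.6]
finger_gap: 0.0529
finger_force: 65.5
```

```bash
python3 -c "
from plan import *
where()"
```

```text
bin x,y 0.0557 0.0001 z 0.065 Fbin -1.9 0.8 4.6 gap 0.05292271822738762 t 7.125
```

Emit:
apply_moves --jaw '[1, 1, 1]' --xyz '[[-0.002, 0, 0], [-0.002, 0, 0], [0, 0, 0]]' --delta_rot '[[0, 0, 0], [0, 0, 0], [0, 0, 0]]'

```text
time_s: 7.5
ee_pos: [0.5512, -0.0268, 0.0652]
tool_rot: [[0.972, -0.235, 0.007], [-0.235, -0.972, -0.001], [0.007, -0.001, -1.0]]
contact_force: [11.5, -2.9, -1.0]
finger_gap: 0.053
finger_force: 64.7
```

```bash
python3 -c "
from plan import *
where()"
```

```text
bin x,y 0.0566 0.0001 z 0.0652 Fbin -11.8 0.1 -1.0 gap 0.0529535178845448 t 7.5
```

Contact with the back wall: 12 N at bin x of about 0.0566. I'll ease off, release and rise.

Emit:
apply_moves --jaw '[1, -0.6, -0.6, -0.6, -0.6, -0.6, -0.6, -0.6]' --xyz '[[0.0015, 0, 0], [0, 0, 0], [0, 0, 0], [0, 0, 0], [0, 0, -0.02], [0, 0, -0.05], [0, 0, -0.055], [0, 0, -0.055]]' --delta_rot '[[0, 0, 0], [0, 0, 0], [0, 0, 0], [0, 0, 0], [0, 0, 0], [0, 0, 0], [0, 0, 0], [0, 0, 0]]'

```text
time_s: 8.5
ee_pos: [0.5488, -0.0262, 0.2454]
tool_rot: [[0.972, -0.234, -0.006], [-0.234, -0.972, 0.001], [-0.006, -0.0, -1.0]]
contact_force: [-0.5, 0.7, 0.0]
finger_gap: 0.068
finger_force: 0.0
```

```bash
cat >> plan.py <<'E'
def tops(items,views=("scene","top")):
    e=np.array([np.cos(YAW),np.sin(YAW)]);f=np.array([-e[1],e[0]])
    for v in views:
        W=cloud(get_image(v))
        q=W[...,:2]-C0; bx=q@e; by=q@f
        for n,x,h in items:
            m=(abs(W[...,2]-h-.003)<.004)&(abs(bx-x)<.03)&(abs(by)<.05)
            if m.sum()<20: print(n,v,"few",m.sum()); continue
            P=np.stack([bx[m],by[m]],-1); r=cv2.minAreaRect((P*1000).astype(np.float32)); print(n,v,len(P),"z",np.median(W[m][:,2]).round(4),"c",np.round(r[0],1),np.round(r[1],1),round(r[2],1))
E
python3 - <<'E'
from plan import *
where()
tops([("A",.0555,.092)])
plan((.55,.28,.24,130),(.3915,.3545,.2,134.5))
E
```

```text
bin x,y 0.0591 0.0 z 0.2454 Fbin 0.7 -0.5 0.0 gap 0.06798834819230443 t 8.5
A scene 521 z 0.0948 c [54.3 -2.1] [53.6 46.7] 89.5
A top 226 z 0.0951 c [56.3 -7.8] [44.  41.9] 0.4
18 rows
[[-0.0053, -0.0213, 0.0008], [-0.0015, -0.0219, 0.0009], [0.0025, -0.0218, 0.0009], [0.0063, -0.021, 0.0009], [0.0099, -0.0196, 0.0009], [0.0133, -0.0175, 0.0009], [0.0162, -0.0148, 0.0009], [0.0185, -0.0117, 0.0009], [0.0203, -0.0082, 0.0009], [0.0215, -0.0045, 0.0009], [0.0219, -0.0006, 0.0009], [0.0217, 0.0033, 0.0009], [0.0207, 0.0071, 0.0009], [0.0191, 0.0107, 0.0009], [0.0397, -0.0184, 0.01], [0.0401, -0.0176, 0.01], [0.0404, -0.0168, 0.01], [0.0408, -0.016, 0.01]]
[[0.001, -0.0, -0.179], [0.001, -0.0, -0.179], [0.001, -0.0, -0.179], [0.001, -0.0, -0.179], [0.001, -0.0, -0.179], [0.001, -0.0, -0.179], [0.001, -0.0, -0.179], [0.001, -0.0, -0.179], [0.001, -0.0, -0.179], [0.001, -0.0, -0.179], [0.001, -0.0, -0.179], [0.001, -0.0, -0.179], [0.001, -0.0, -0.179], [0.001, -0.0, -0.179], [-0.0, 0.0, -0.02], [-0.0, 0.0, -0.02], [-0.0, 0.0, -0.02], [-0.0, 0.0, -0.02]]
now [ 0.5529 -0.027   0.2525] -13.5 gap 0.0683 F [ 0.5 -0.5  1.2] t 8.6
```

A stands square at bin (55, -2) mm. Next is B, at top-view px (291,389): 38x54, 83 mm, lid shut.

Emit:
apply_moves --jaw '[-0.6, -0.6, -0.6, -0.6, -0.6, -0.6, -0.6, -0.6, -0.6, -0.6]' --xyz '[[-0.005, -0.021, 0], [-0.001, -0.022, 0], [0.002, -0.022, 0.001], [0.006, -0.021, 0.001], [0.01, -0.02, 0.001], [0.013, -0.018, 0.001], [0.016, -0.015, 0.001], [0.019, -0.012, 0.001], [0.02, -0.008, 0.001], [0.021, -0.004, 0.001]]' --delta_rot '[[0, 0, -0.179], [0, 0, -0.179], [0, 0, -0.179], [0, 0, -0.179], [0, 0, -0.179], [0, 0, -0.179], [0, 0, -0.179], [0, 0, -0.179], [0, 0, -0.179], [0, 0, -0.179]]'

```text
time_s: 9.85
ee_pos: [0.5461, 0.1936, 0.2351]
tool_rot: [[0.011, 1.0, -0.007], [1.0, -0.011, 0.0], [0.0, -0.007, -1.0]]
contact_force: [0.2, 0.0, -0.3]
finger_gap: 0.0683
finger_force: 0.0
```

Emit:
apply_moves --jaw '[-0.6, -0.6, -0.6, -0.6, -0.6, -0.6, -0.6, -0.6, -0.6]' --xyz '[[0.022, 0, 0.001], [0.022, 0.003, 0.001], [0.021, 0.007, 0.001], [0.019, 0.011, 0.001], [0.04, -0.018, 0.01], [0.04, -0.018, 0.01], [0.04, -0.017, 0.01], [0.041, -0.016, 0.01], [0, 0, 0]]' --delta_rot '[[0, 0, -0.179], [0, 0, -0.179], [0, 0, -0.179], [0, 0, -0.179], [0, 0, -0.02], [0, 0, -0.02], [0, 0, -0.02], [0, 0, -0.02], [0, 0, 0]]'

```text
time_s: 10.98
ee_pos: [0.384, 0.3555, 0.191]
tool_rot: [[-0.705, 0.709, -0.008], [0.709, 0.705, -0.002], [0.005, -0.007, -1.0]]
contact_force: [0.4, -0.3, -0.2]
finger_gap: 0.0681
finger_force: 0.0
```

```bash
python3 -c "
from plan import *
plan((.3915,.3545,.12,134.5),(.3915,.3545,.055,134.5),step=.04)"
```

```text
4 rows
[[-0.0032, 0.0026, 0.0355], [-0.0031, 0.0024, 0.0355], [0.0, -0.0, 0.0325], [0.0, -0.0, 0.0325]]
[[-0.004, -0.002, 0.003], [-0.004, -0.002, 0.003], [0.0, -0.0, -0.0], [0.0, -0.0, -0.0]]
now [0.384  0.3555 0.191 ] 134.8 gap 0.0681 F [ 0.4 -0.3 -0.2] t 10.975
```

Emit:
apply_moves --jaw '[-0.6, -0.6, -0.6, -0.6, -0.6, -0.6]' --xyz '[[-0.003, 0.0025, 0.035], [-0.003, 0.0025, 0.035], [0, 0, 0.01], [0, 0, 0.01], [0, 0, 0], [0, 0, 0]]' --delta_rot '[[-0.004, -0.002, 0.003], [-0.004, -0.002, 0.003], [0, 0, 0], [0, 0, 0], [0, 0, 0], [0, 0, 0]]'

```text
time_s: 11.72
ee_pos: [0.3961, 0.3553, 0.1046]
tool_rot: [[-0.698, 0.716, 0.006], [0.716, 0.698, 0.005], [-0.001, 0.008, -1.0]]
contact_force: [0.7, -0.9, 0.0]
finger_gap: 0.0682
finger_force: 0.0
```

```bash
python3 -c "
from plan import *
plan((.3915,.3545,.055,134.5),step=.025)"
```

```text
2 rows
[[0.0014, -0.0021, 0.0248], [0.0014, -0.002, 0.0248]]
[[0.004, 0.001, -0.002], [0.004, 0.001, -0.002]]
now [0.3961 0.3553 0.1046] 134.3 gap 0.0682 F [ 0.7 -0.9  0. ] t 11.725
```

Emit:
apply_moves --jaw '[-0.6, -0.6, -0.6, -0.6]' --xyz '[[0.001, -0.001, 0.025], [0.001, -0.001, 0.02], [0, 0, 0], [0, 0, 0]]' --delta_rot '[[0.003, 0.001, -0.002], [0, 0, 0], [0, 0, 0], [0, 0, 0]]'

```text
time_s: 12.22
ee_pos: [0.3936, 0.3556, 0.0598]
tool_rot: [[-0.7, 0.714, 0.004], [0.714, 0.7, 0.003], [-0.0, 0.005, -1.0]]
contact_force: [0.4, 0.4, 0.4]
finger_gap: 0.0683
finger_force: 0.0
```

```bash
python3 -c "
from plan import *
plan((.3915,.3545,.055,134.5),step=.025)
get_image('top');plan((.3915,.3545,.055,134.5),step=.025)"
```

```text
1 rows
[[0.0007, -0.0023, 0.0048]]
[[0.005, 0.0, -0.002]]
now [0.3936 0.3556 0.0598] 134.4 gap 0.0683 F [0.4 0.4 0.4] t 12.225
1 rows
[[0.0007, -0.0024, 0.0049]]
[[0.006, 0.0, -0.002]]
now [0.3937 0.3557 0.0599] 134.4 gap 0.0683 F [-0.4  0.7  0.3] t 12.275
```

Emit:
apply_moves --jaw '[-0.6, -0.6, 1, 1, 1, 1, 1]' --xyz '[[0.001, -0.002, 0.005], [0, 0, 0], [0, 0, 0], [0, 0, 0], [0, 0, 0], [0, 0, 0], [0, 0, 0]]' --delta_rot '[[0.006, 0, 0], [0, 0, 0], [0, 0, 0], [0, 0, 0], [0, 0, 0], [0, 0, 0], [0, 0, 0]]'

```text
time_s: 13.15
ee_pos: [0.391, 0.3545, 0.0538]
tool_rot: [[-0.7, 0.714, -0.002], [0.714, 0.7, -0.001], [0.0, -0.002, -1.0]]
contact_force: [0.1, 0.7, 2.6]
finger_gap: 0.0534
finger_force: 64.9
```

Run:
```python
from plan import *
where()
x,y=binw(-.008)
plan((.3915,.3545,.26,134.5),(.56,.3,.26,140),(x,y,.24,166.45))
```

```text
bin x,y 0.3017 -0.3331 z 0.0538 Fbin 0.0 -0.7 2.6 gap 0.05336338900327784 t 13.15
15 rows
[[-0.0001, -0.0, -0.0516], [-0.0001, 0.0, -0.0516], [-0.0001, 0.0, -0.0516], [-0.0001, 0.0001, -0.0516], [-0.0392, 0.0205, 0.0], [-0.0397, 0.0195, 0.0], [-0.0402, 0.0186, 0.0], [-0.0406, 0.0176, 0.0], [-0.0373, -0.0325, 0.0029], [-0.0351, -0.0348, 0.0029], [-0.0327, -0.0371, 0.0029], [-0.0302, -0.0392, 0.0029], [-0.0275, -0.0411, 0.0029], [-0.0248, -0.0428, 0.0029], [-0.0219, -0.0443, 0.0029]]
[[-0.001, -0.0, -0.0], [-0.001, -0.0, -0.0], [-0.001, -0.0, -0.0], [-0.001, -0.0, -0.0], [-0.0, 0.0, -0.024], [-0.0, 0.0, -0.024], [-0.0, 0.0, -0.024], [-0.0, 0.0, -0.024], [-0.0, 0.0, -0.066], [-0.0, 0.0, -0.066], [-0.0, 0.0, -0.066], [-0.0, 0.0, -0.066], [-0.0, 0.0, -0.066], [-0.0, 0.0, -0.066], [-0.0, 0.0, -0.066]]
now [0.391  0.3545 0.0538] 134.4 gap 0.0534 F [0.1 0.7 2.6] t 13.15
```

Emit:
apply_moves --jaw '[1, 1, 1, 1, 1, 1, 1, 1]' --xyz '[[0, 0, -0.04], [0, 0, -0.055], [0, 0, -0.055], [0, 0, -0.055], [-0.039, 0.02, 0], [-0.04, 0.02, 0], [-0.04, 0.019, 0], [-0.041, 0.018, 0]]' --delta_rot '[[0, 0, 0], [0, 0, 0], [0, 0, 0], [0, 0, 0], [0, 0, -0.024], [0, 0, -0.024], [0, 0, -0.024], [0, 0, -0.024]]'

```text
time_s: 14.15
ee_pos: [0.5608, 0.2996, 0.2567]
tool_rot: [[-0.765, 0.643, -0.005], [0.643, 0.765, -0.003], [0.002, -0.005, -1.0]]
contact_force: [-0.5, -0.9, -0.5]
finger_gap: 0.0531
finger_force: 64.6
```

Emit:
apply_moves --jaw '[1, 1, 1, 1, 1, 1, 1, 1, 1]' --xyz '[[-0.037, -0.032, 0.003], [-0.035, -0.035, 0.003], [-0.033, -0.037, 0.003], [-0.03, -0.039, 0.003], [-0.028, -0.041, 0.003], [-0.025, -0.043, 0.003], [-0.022, -0.044, 0.003], [0, 0, 0], [0, 0, 0]]' --delta_rot '[[0, 0, -0.066], [0, 0, -0.066], [0, 0, -0.066], [0, 0, -0.066], [0, 0, -0.066], [0, 0, -0.066], [0, 0, -0.066], [0, 0, 0], [0, 0, 0]]'

```text
time_s: 15.28
ee_pos: [0.6139, -0.0408, 0.2366]
tool_rot: [[-0.972, 0.236, -0.004], [0.236, 0.972, -0.001], [0.004, -0.002, -1.0]]
contact_force: [-0.4, 0.5, -1.2]
finger_gap: 0.0534
finger_force: 64.6
```

Run:
```python
from plan import *
where()
x,y=binw(-.008)
plan((x,y,.067,166.45),step=.045)
```

```text
bin x,y -0.0076 -0.001 z 0.2366 Fbin 0.5 -0.4 -1.2 gap 0.05342616580201724 t 15.275
4 rows
[[-0.0003, -0.0002, 0.0424], [-0.0002, -0.0002, 0.0424], [-0.0002, -0.0002, 0.0424], [-0.0001, -0.0002, 0.0424]]
[[-0.0, -0.001, -0.001], [-0.0, -0.001, -0.001], [-0.0, -0.001, -0.001], [-0.0, -0.001, -0.001]]
now [ 0.6139 -0.0408  0.2366] 166.3 gap 0.0534 F [-0.4  0.5 -1.2] t 15.275
```

Emit:
apply_moves --jaw '[1, 1, 1, 1, 1, 1]' --xyz '[[0, 0, 0.043], [0, 0, 0.043], [0, 0, 0.043], [0, 0, 0.043], [0, 0, 0], [0, 0, 0]]' --delta_rot '[[0, -0.001, -0.001], [0, -0.001, -0.001], [0, -0.001, 0], [0, -0.001, 0], [0, 0, 0], [0, 0, 0]]'

```text
time_s: 16.02
ee_pos: [0.6153, -0.0408, 0.0673]
tool_rot: [[-0.973, 0.232, 0.004], [0.232, 0.973, -0.003], [-0.004, -0.002, -1.0]]
contact_force: [0.0, 0.1, -0.3]
finger_gap: 0.0529
finger_force: 64.6
```

Run:
```python
from plan import *
where()
x,y=binw(-.008)
plan((x,y,.0585,166.45),step=.045)
```

```text
bin x,y -0.009 -0.0014 z 0.0673 Fbin -0.0 -0.1 -0.3 gap 0.052886080945621916 t 16.025
1 rows
[[0.0011, -0.0013, 0.0088]]
[[-0.002, 0.004, 0.002]]
now [ 0.6153 -0.0408  0.0673] 166.6 gap 0.0529 F [ 0.   0.1 -0.3] t 16.025
```

Emit:
apply_moves --jaw '[1, 1, 1, 1, 1, 1, 1]' --xyz '[[0.001, -0.001, 0.009], [0, 0, 0.0005], [0.006, 0, 0], [0.006, 0, 0], [0.005, 0, 0], [0.003, 0, 0], [0, 0, 0]]' --delta_rot '[[-0.001, 0.004, 0.002], [0, 0, 0], [0, 0, 0], [0, 0, 0], [0, 0, 0], [0, 0, 0], [0, 0, 0]]'

```text
time_s: 16.9
ee_pos: [0.5937, -0.0376, 0.0568]
tool_rot: [[-0.972, 0.236, -0.002], [0.236, 0.972, -0.001], [0.002, -0.001, -1.0]]
contact_force: [0.2, 1.1, 4.5]
finger_gap: 0.0529
finger_force: 65.0
```

```bash
python3 -c "
from plan import *
where()"
```

```text
bin x,y 0.0127 0.0006 z 0.0568 Fbin 0.1 -1.1 4.5 gap 0.05293852085400378 t 16.9
```

Emit:
apply_moves --jaw '[1, 1, 1, 1]' --xyz '[[0.002, 0, 0], [0.002, 0, 0], [0.001, 0, 0], [0, 0, 0]]' --delta_rot '[[0, 0, 0], [0, 0, 0], [0, 0, 0], [0, 0, 0]]'

```text
time_s: 17.4
ee_pos: [0.5917, -0.0371, 0.0571]
tool_rot: [[-0.972, 0.236, 0.006], [0.236, 0.972, -0.002], [-0.006, -0.001, -1.0]]
contact_force: [8.0, -1.0, -0.1]
finger_gap: 0.0531
finger_force: 64.7
```

```bash
python3 -c "
from plan import *
where()"
```

```text
bin x,y 0.0148 0.0006 z 0.0571 Fbin -8.0 -0.9 -0.1 gap 0.05312889281916906 t 17.4
```

B touches A: 8 N at bin x 0.0148. Release and rise.

Emit:
apply_moves --jaw '[1, -0.6, -0.6, -0.6, -0.6, -0.6, -0.6, -0.6]' --xyz '[[-0.001, 0, 0], [0, 0, 0], [0, 0, 0], [0, 0, 0], [0, 0, -0.02], [0, 0, -0.05], [0, 0, -0.055], [0, 0, -0.04]]' --delta_rot '[[0, 0, 0], [0, 0, 0], [0, 0, 0], [0, 0, 0], [0, 0, 0], [0, 0, 0], [0, 0, 0], [0, 0, 0]]'

```text
time_s: 18.4
ee_pos: [0.5909, -0.0367, 0.2259]
tool_rot: [[-0.972, 0.236, 0.002], [0.236, 0.972, -0.002], [-0.003, -0.001, -1.0]]
contact_force: [1.3, -0.4, 0.2]
finger_gap: 0.068
finger_force: 0.0
```

Run:
```python
from plan import *
where()
tops([("A",.0555,.092),("B",.0145,.083)])
plan((.598,.3675,.2,15))
```

```text
bin x,y 0.0157 0.0003 z 0.2259 Fbin -1.4 0.1 0.2 gap 0.06797912535405774 t 18.4
A scene 523 z 0.0948 c [54.2 -1.9] [47.  53.8] 0.6
B scene 526 z 0.0859 c [13.4 -0.2] [54.9 41.2] 89.4
A top 233 z 0.0949 c [56.4 -8.9] [45.3 39.7] 1.0
B top 169 z 0.0858 c [19.7 -9.8] [47.6 37.7] 0.2
15 rows
[[0.0061, 0.0263, 0.0019], [0.0106, 0.0248, 0.0019], [0.0148, 0.0226, 0.0018], [0.0185, 0.0197, 0.0018], [0.0217, 0.0161, 0.0018], [0.0241, 0.0121, 0.0018], [0.0259, 0.0076, 0.0018], [0.0268, 0.003, 0.0018], [0.0269, -0.0018, 0.0018], [0.0262, -0.0064, 0.0018], [0.0247, -0.0109, 0.0019], [0.0224, -0.0151, 0.0019], [0.0194, -0.0188, 0.0019], [0.0158, -0.0219, 0.0019], [0.0117, -0.0243, 0.002]]
[[0.001, 0.0, 0.176], [0.001, 0.0, 0.176], [0.001, 0.0, 0.176], [0.001, 0.0, 0.176], [0.001, 0.0, 0.176], [0.001, 0.0, 0.176], [0.001, 0.0, 0.176], [0.001, 0.0, 0.176], [0.001, 0.0, 0.176], [0.001, 0.0, 0.176], [0.001, 0.0, 0.176], [0.001, 0.0, 0.176], [0.001, 0.0, 0.176], [0.001, 0.0, 0.176], [0.001, 0.0, 0.176]]
now [ 0.5934 -0.0372  0.2299] 166.4 gap 0.0687 F [-0.1 -0.6  0.9] t 18.5
```

Run:
```python
from plan import *
plan((.598,.3675,.2,195),(.598,.3675,.11,195))
```

```text
10 rows
[[0.0114, 0.0493, 0.0035], [0.0083, 0.0499, 0.0036], [0.0052, 0.0503, 0.0036], [0.002, 0.0506, 0.0036], [-0.0012, 0.0506, 0.0037], [-0.0043, 0.0504, 0.0037], [-0.0075, 0.05, 0.0037], [-0.0106, 0.0495, 0.0037], [0.0, 0.0, 0.045], [0.0, 0.0, 0.045]]
[[-0.001, 0.001, -0.062], [-0.001, 0.001, -0.062], [-0.001, 0.001, -0.062], [-0.001, 0.001, -0.062], [-0.001, 0.001, -0.062], [-0.001, 0.001, -0.062], [-0.001, 0.001, -0.062], [-0.001, 0.001, -0.062], [-0.0, -0.0, 0.0], [-0.0, -0.0, 0.0]]
now [ 0.5934 -0.0372  0.2299] 166.4 gap 0.0687 F [-0.1 -0.6  0.9] t 18.5
```

Next is C, at top-view px (288,270): 32x54, 74 mm, lid shut. The opened one nearest in size, at (289,330), is 100 mm away.

Emit:
apply_moves --jaw '[-0.6, -0.6, -0.6, -0.6, -0.6, -0.6, -0.6, -0.6, -0.6, -0.6]' --xyz '[[0.011, 0.049, 0.004], [0.008, 0.05, 0.004], [0.005, 0.05, 0.004], [0.002, 0.051, 0.004], [-0.001, 0.051, 0.004], [-0.004, 0.05, 0.004], [-0.008, 0.05, 0.004], [-0.011, 0.049, 0.003], [0, 0, 0], [0, 0, 0]]' --delta_rot '[[-0.001, 0.001, -0.062], [-0.001, 0, -0.062], [-0.001, 0, -0.062], [-0.001, 0, -0.062], [-0.001, 0, -0.062], [-0.001, 0, -0.062], [0, 0, -0.062], [0, 0, -0.062], [0, 0, 0], [0, 0, 0]]'

```text
time_s: 19.75
ee_pos: [0.5961, 0.3673, 0.1909]
tool_rot: [[-0.967, -0.255, -0.004], [-0.255, 0.967, 0.004], [0.002, 0.005, -1.0]]
contact_force: [0.1, -0.5, 0.1]
finger_gap: 0.0682
finger_force: 0.0
```

Run:
```python
from plan import *
plan((.598,.3675,.11,195),(.598,.3675,.049,195))
```

```text
4 rows
[[-0.0011, -0.0003, 0.0404], [-0.001, -0.0002, 0.0404], [-0.0, -0.0, 0.0305], [-0.0, -0.0, 0.0305]]
[[0.003, -0.001, -0.002], [0.003, -0.001, -0.002], [0.0, -0.0, -0.0], [0.0, -0.0, -0.0]]
now [0.5961 0.3673 0.1909] -165.2 gap 0.0682 F [ 0.1 -0.5  0.1] t 19.75
```

Emit:
apply_moves --jaw '[-0.6, -0.6, -0.6, -0.6, -0.6, -0.6, -0.6]' --xyz '[[0, 0, 0.04], [0, 0, 0.03], [0, 0, 0.025], [0, 0, 0.025], [0, 0, 0.013], [0, 0, 0], [0, 0, 0]]' --delta_rot '[[0.003, -0.001, -0.002], [0.003, -0.001, -0.002], [0, 0, 0], [0, 0, 0], [0, 0, 0], [0, 0, 0], [0, 0, 0]]'

```text
time_s: 20.62
ee_pos: [0.5973, 0.3679, 0.0597]
tool_rot: [[-0.966, -0.259, 0.003], [-0.259, 0.966, 0.001], [-0.003, 0.0, -1.0]]
contact_force: [0.2, -0.8, 0.2]
finger_gap: 0.0681
finger_force: 0.0
```

Run:
```python
from plan import *
plan((.598,.3675,.049,195))
```

```text
1 rows
[[-0.0005, -0.0006, 0.0107]]
[[0.0, 0.003, -0.0]]
now [0.5973 0.3679 0.0597] -165.0 gap 0.0681 F [ 0.2 -0.8  0.2] t 20.625
```

Emit:
apply_moves --jaw '[-0.6, -0.6, 1, 1, 1, 1, 1]' --xyz '[[0, 0, 0.011], [0, 0, 0], [0, 0, 0], [0, 0, 0], [0, 0, 0], [0, 0, 0], [0, 0, 0]]' --delta_rot '[[0, 0.002, 0], [0, 0, 0], [0, 0, 0], [0, 0, 0], [0, 0, 0], [0, 0, 0], [0, 0, 0]]'

```text
time_s: 21.5
ee_pos: [0.5964, 0.3681, 0.0473]
tool_rot: [[-0.966, -0.259, -0.001], [-0.259, 0.966, -0.0], [0.001, -0.0, -1.0]]
contact_force: [-0.6, 0.2, 1.2]
finger_gap: 0.0533
finger_force: 63.6
```

Run:
```python
from plan import *
where(); s=get_state()["ee_pos"]; print(s)
x,y=binw(-.04)
plan((s[0],s[1],.2,195),(x,y,.2,166.45))
```

```text
bin x,y 0.1052 -0.3944 z 0.0473 Fbin 0.6 -0.0 1.2 gap 0.053290577111846135 t 21.5
[0.59641939 0.36807994 0.04733049]
11 rows
[[0.0001, -0.0, -0.0509], [0.0, -0.0, -0.0509], [0.0, -0.0, -0.0509], [0.0076, -0.052, 0.0], [0.0044, -0.0524, 0.0], [0.0011, -0.0525, 0.0], [-0.0022, -0.0525, 0.0], [-0.0054, -0.0523, 0.0], [-0.0087, -0.0518, 0.0], [-0.0119, -0.0512, 0.0], [-0.015, -0.0503, 0.0]]
[[-0.0, -0.0, 0.0], [-0.0, -0.0, 0.0], [-0.0, -0.0, 0.0], [-0.0, 0.0, 0.062], [-0.0, 0.0, 0.062], [-0.0, 0.0, 0.062], [-0.0, 0.0, 0.062], [-0.0, 0.0, 0.062], [-0.0, 0.0, 0.062], [-0.0, 0.0, 0.062], [-0.0, 0.0, 0.062]]
now [0.5964 0.3681 0.0473] -165.0 gap 0.0533 F [-0.6  0.2  1.2] t 21.5
```

Emit:
apply_moves --jaw '[1, 1, 1, 1, 1, 1, 1, 1, 1, 1]' --xyz '[[0, 0, -0.04], [0, 0, -0.055], [0, 0, -0.055], [0.008, -0.052, 0], [0.004, -0.052, 0], [0.001, -0.053, 0], [-0.002, -0.053, 0], [-0.005, -0.052, 0], [-0.009, -0.052, 0], [-0.012, -0.051, 0]]' --delta_rot '[[0, 0, 0], [0, 0, 0], [0, 0, 0], [0, 0, 0.062], [0, 0, 0.062], [0, 0, 0.062], [0, 0, 0.062], [0, 0, 0.062], [0, 0, 0.062], [0, 0, 0.062]]'

```text
time_s: 22.75
ee_pos: [0.6392, 0.0007, 0.1968]
tool_rot: [[-0.985, 0.173, -0.002], [0.173, 0.985, -0.0], [0.002, -0.001, -1.0]]
contact_force: [0.3, 1.1, -1.6]
finger_gap: 0.0529
finger_force: 63.4
```

Emit:
apply_moves --jaw '[1, 1, 1]' --xyz '[[-0.015, -0.05, 0], [0, 0, 0], [0, 0, 0]]' --delta_rot '[[0, 0, 0.062], [0, 0, 0], [0, 0, 0]]'

```text
time_s: 23.12
ee_pos: [0.6454, -0.0493, 0.1967]
tool_rot: [[-0.973, 0.232, -0.003], [0.232, 0.973, 0.0], [0.003, -0.0, -1.0]]
contact_force: [-0.8, 1.0, -0.9]
finger_gap: 0.0527
finger_force: 63.5
```

Run:
```python
from plan import *
where()
x,y=binw(-.04)
plan((x,y,.06,166.45))
```

```text
bin x,y -0.0403 -0.0002 z 0.1967 Fbin 1.0 -0.7 -0.9 gap 0.05265731454418586 t 23.125
3 rows
[[-0.0, -0.0, 0.0456], [0.0, -0.0001, 0.0456], [0.0001, -0.0001, 0.0456]]
[[-0.0, -0.001, 0.001], [-0.0, -0.001, 0.001], [-0.0, -0.001, 0.001]]
now [ 0.6454 -0.0493  0.1967] 166.6 gap 0.0527 F [-0.8  1.  -0.9] t 23.125
```

Emit:
apply_moves --jaw '[1, 1, 1, 1, 1]' --xyz '[[0, 0, 0.045], [0, 0, 0.045], [0, 0, 0.045], [0, 0, 0], [0, 0, 0]]' --delta_rot '[[0, -0.001, 0.001], [0, -0.001, 0.001], [0, -0.001, 0.001], [0, 0, 0], [0, 0, 0]]'

```text
time_s: 23.75
ee_pos: [0.6469, -0.0488, 0.0641]
tool_rot: [[-0.972, 0.233, 0.004], [0.233, 0.972, -0.002], [-0.004, -0.001, -1.0]]
contact_force: [1.0, -0.3, -0.3]
finger_gap: 0.053
finger_force: 63.5
```

Run:
```python
from plan import *
where()
x,y=binw(-.04)
plan((x,y,.0515,166.45))
```

```text
bin x,y -0.0417 -0.001 z 0.0641 Fbin -1.0 0.0 -0.3 gap 0.05300162913777879 t 23.75
1 rows
[[0.0017, -0.001, 0.0126]]
[[-0.001, 0.004, 0.001]]
now [ 0.6469 -0.0488  0.0641] 166.5 gap 0.053 F [ 1.  -0.3 -0.3] t 23.75
```

Emit:
apply_moves --jaw '[1, 1, 1, 1, 1, 1, 1]' --xyz '[[0.001, -0.001, 0.01], [0, 0, 0.0025], [0.006, 0, 0], [0.006, 0, 0], [0.004, 0, 0], [0.001, 0, 0], [0, 0, 0]]' --delta_rot '[[-0.001, 0.004, 0.001], [0, 0, 0], [0, 0, 0], [0, 0, 0], [0, 0, 0], [0, 0, 0], [0, 0, 0]]'

```text
time_s: 24.62
ee_pos: [0.6282, -0.0464, 0.0503]
tool_rot: [[-0.972, 0.236, -0.002], [0.236, 0.972, 0.001], [0.002, 0.0, -1.0]]
contact_force: [-0.8, -0.8, 1.7]
finger_gap: 0.0531
finger_force: 63.7
```

```bash
python3 -c "
from plan import *
where()"
```

```text
bin x,y -0.0229 0.0011 z 0.0503 Fbin 0.6 0.9 1.7 gap 0.053095124531683385 t 24.625
```

Emit:
apply_moves --jaw '[1, 1, 1, 1]' --xyz '[[0.002, 0, 0], [0.002, 0, 0], [0.001, 0, 0], [0, 0, 0]]' --delta_rot '[[0, 0, 0], [0, 0, 0], [0, 0, 0], [0, 0, 0]]'

```text
time_s: 25.12
ee_pos: [0.624, -0.0454, 0.0503]
tool_rot: [[-0.972, 0.235, -0.0], [0.235, 0.972, 0.0], [0.0, 0.0, -1.0]]
contact_force: [2.5, -0.6, 1.7]
finger_gap: 0.053
finger_force: 63.7
```

```bash
python3 -c "
from plan import *
where()"
```

```text
bin x,y -0.0185 0.0011 z 0.0503 Fbin -2.5 0.0 1.7 gap 0.053001522025386015 t 25.125
```

Emit:
apply_moves --jaw '[1, 1, 1]' --xyz '[[0.002, 0, 0], [0.001, 0, 0], [0, 0, 0]]' --delta_rot '[[0, 0, 0], [0, 0, 0], [0, 0, 0]]'

```text
time_s: 25.5
ee_pos: [0.6239, -0.0456, 0.0511]
tool_rot: [[-0.972, 0.235, 0.008], [0.235, 0.972, -0.002], [-0.008, -0.0, -1.0]]
contact_force: [9.8, -1.9, -2.6]
finger_gap: 0.0529
finger_force: 63.4
```

```bash
python3 -c "
from plan import *
where()"
```

```text
bin x,y -0.0186 0.0013 z 0.0511 Fbin -10.0 -0.5 -2.6 gap 0.05294710547857903 t 25.5
```

C is in contact at 10 N. Ease off, release and rise.

Emit:
apply_moves --jaw '[1, -0.6, -0.6, -0.6, -0.6, -0.6, -0.6, -0.6]' --xyz '[[-0.0015, 0, 0], [0, 0, 0], [0, 0, 0], [0, 0, 0], [0, 0, -0.02], [0, 0, -0.05], [0, 0, -0.055], [0, 0, -0.02]]' --delta_rot '[[0, 0, 0], [0, 0, 0], [0, 0, 0], [0, 0, 0], [0, 0, 0], [0, 0, 0], [0, 0, 0], [0, 0, 0]]'

```text
time_s: 26.5
ee_pos: [0.6243, -0.0453, 0.2014]
tool_rot: [[-0.972, 0.235, 0.007], [0.235, 0.972, -0.001], [-0.007, 0.0, -1.0]]
contact_force: [1.1, 1.0, -0.7]
finger_gap: 0.0687
finger_force: 0.0
```

Run:
```python
from plan import *
where()
tops([("A",.0555,.092),("B",.0145,.083),("C",-.0205,.074)],("scene",))
plan((.597,.182,.19,103.2))
```

```text
bin x,y -0.0189 0.0009 z 0.2014 Fbin -0.8 -1.2 -0.7 gap 0.06872581350604268 t 26.5
A scene 525 z 0.0947 c [54.  -1.9] [53.8 46.3] 89.4
B scene 535 z 0.0858 c [15.7 -0.8] [56.3 45. ] 89.9
C scene 473 z 0.0769 c [-21.8   1. ] [53.7 35.3] 88.4
7 rows
[[0.0115, 0.0306, 0.0017], [0.0162, 0.0285, 0.0017], [0.0204, 0.0256, 0.0017], [0.0242, 0.022, 0.0017], [0.0274, 0.018, 0.0017], [0.0298, 0.0135, 0.0017], [0.0316, 0.0086, 0.0017]]
[[0.001, 0.001, 0.158], [0.001, 0.001, 0.158], [0.001, 0.001, 0.158], [0.001, 0.001, 0.158], [0.001, 0.001, 0.158], [0.001, 0.001, 0.158], [0.001, 0.001, 0.158]]
now [ 0.6247 -0.0454  0.2024] 166.4 gap 0.0683 F [1.3 0.4 2.3] t 26.55
```

C is snug, at about -22 mm with B at about 13. Next is D, the white one at top-view px (394,273): 28x54, 65 mm, not the orange (443,258) or the purple (572,359).

Emit:
apply_moves --jaw '[-0.6, -0.6, -0.6, -0.6, -0.6, -0.6, -0.6, -0.6, -0.6]' --xyz '[[0.011, 0.031, 0.002], [0.016, 0.028, 0.002], [0.02, 0.026, 0.002], [0.024, 0.022, 0.002], [0.027, 0.018, 0.002], [0.03, 0.013, 0.002], [0.032, 0.009, 0], [0, 0, 0], [0, 0, 0]]' --delta_rot '[[0.001, 0.001, 0.158], [0.001, 0, 0.158], [0.001, 0, 0.158], [0.001, 0, 0.158], [0, 0, 0.158], [0, 0, 0.158], [0, 0, 0.158], [0, 0, 0], [0, 0, 0]]'

```text
time_s: 27.68
ee_pos: [0.5952, 0.182, 0.1816]
tool_rot: [[-0.227, 0.974, -0.007], [0.974, 0.227, -0.003], [-0.001, -0.008, -1.0]]
contact_force: [0.2, 0.7, 0.5]
finger_gap: 0.0681
finger_force: 0.0
```

Run:
```python
from plan import *
plan((.597,.182,.09,103.2),(.597,.182,.042,103.2))
```

```text
3 rows
[[-0.0001, 0.0012, 0.0458], [-0.0002, 0.001, 0.0458], [-0.0, -0.0, 0.048]]
[[-0.004, 0.001, -0.001], [-0.004, 0.001, -0.001], [-0.0, 0.0, 0.0]]
now [0.5952 0.182  0.1816] 103.1 gap 0.0681 F [0.2 0.7 0.5] t 27.675
```

Emit:
apply_moves --jaw '[-0.6, -0.6, -0.6, -0.6, -0.6, -0.6, -0.6]' --xyz '[[0, 0.001, 0.045], [0, 0, 0.035], [0, 0, 0.025], [0, 0, 0.025], [0, 0, 0], [0, 0, 0], [0, 0, 0]]' --delta_rot '[[-0.003, 0.001, 0], [-0.003, 0, 0], [0, 0, 0], [0, 0, 0], [0, 0, 0], [0, 0, 0], [0, 0, 0]]'

```text
time_s: 28.55
ee_pos: [0.5977, 0.1824, 0.0544]
tool_rot: [[-0.225, 0.974, 0.003], [0.974, 0.225, 0.0], [-0.0, 0.003, -1.0]]
contact_force: [-0.7, -0.2, 0.3]
finger_gap: 0.0679
finger_force: 0.0
```

Run:
```python
from plan import *
plan((.597,.182,.039,103.2))
```

```text
1 rows
[[-0.0002, -0.0008, 0.0154]]
[[0.003, 0.0, -0.004]]
now [0.5977 0.1824 0.0544] 103.0 gap 0.0679 F [-0.7 -0.2  0.3] t 28.55
```

Emit:
apply_moves --jaw '[-0.6, -0.6, 1, 1, 1, 1, 1]' --xyz '[[0, -0.001, 0.015], [0, 0, 0], [0, 0, 0], [0, 0, 0], [0, 0, 0], [0, 0, 0], [0, 0, 0]]' --delta_rot '[[0.003, 0, 0], [0, 0, 0], [0, 0, 0], [0, 0, 0], [0, 0, 0], [0, 0, 0], [0, 0, 0]]'

```text
time_s: 29.42
ee_pos: [0.5954, 0.1823, 0.0376]
tool_rot: [[-0.225, 0.974, -0.003], [0.974, 0.225, -0.001], [-0.0, -0.003, -1.0]]
contact_force: [-1.0, -0.2, -0.2]
finger_gap: 0.0528
finger_force: 64.3
```

Run:
```python
from plan import *
where(); s=get_state()["ee_pos"]; print(s)
x,y=binw(-.0575)
plan((s[0],s[1],.17,103.2),(x,y,.17,166.45))
```

```text
bin x,y 0.0626 -0.2136 z 0.0376 Fbin 0.9 0.4 -0.2 gap 0.052772023704400824 t 29.425
[0.59542239 0.1823473  0.03755616]
10 rows
[[-0.0, -0.0001, -0.0441], [-0.0, -0.0001, -0.0441], [-0.0, -0.0, -0.0441], [-0.035, 0.0016, -0.0], [-0.0348, -0.0039, -0.0], [-0.0337, -0.0093, -0.0], [-0.0319, -0.0145, -0.0], [-0.0292, -0.0194, -0.0], [-0.0258, -0.0237, -0.0], [-0.0217, -0.0274, -0.0]]
[[-0.001, 0.0, -0.001], [-0.001, 0.0, -0.001], [-0.001, 0.0, -0.001], [-0.0, 0.0, -0.158], [-0.0, 0.0, -0.158], [-0.0, 0.0, -0.158], [-0.0, 0.0, -0.158], [-0.0, 0.0, -0.158], [-0.0, 0.0, -0.158], [-0.0, 0.0, -0.158]]
now [0.5954 0.1823 0.0376] 103.0 gap 0.0528 F [-1.  -0.2 -0.2] t 29.425
```

Emit:
apply_moves --jaw '[1, 1, 1, 1, 1, 1, 1, 1, 1, 1]' --xyz '[[0, 0, -0.035], [0, 0, -0.05], [0, 0, -0.05], [-0.035, 0.002, 0], [-0.035, -0.004, 0], [-0.034, -0.009, 0], [-0.032, -0.014, 0], [-0.029, -0.019, 0], [-0.026, -0.024, 0], [-0.022, -0.027, 0]]' --delta_rot '[[-0.001, 0, 0], [-0.001, 0, 0], [-0.001, 0, 0], [0, 0, -0.158], [0, 0, -0.158], [0, 0, -0.158], [0, 0, -0.158], [0, 0, -0.158], [0, 0, -0.158], [0, 0, -0.158]]'

```text
time_s: 30.68
ee_pos: [0.6638, -0.0544, 0.1726]
tool_rot: [[-0.973, 0.231, 0.0], [0.231, 0.973, 0.0], [-0.0, 0.0, -1.0]]
contact_force: [0.6, 0.4, -0.1]
finger_gap: 0.0527
finger_force: 64.4
```

Emit:
apply_moves --jaw '[1, 1]' --xyz '[[0, 0, 0], [0, 0, 0]]' --delta_rot '[[0, 0, 0], [0, 0, 0]]'

```text
time_s: 30.92
ee_pos: [0.6634, -0.0529, 0.1724]
tool_rot: [[-0.972, 0.237, -0.0], [0.237, 0.972, 0.001], [0.0, 0.0, -1.0]]
contact_force: [-0.5, -0.5, -0.6]
finger_gap: 0.0527
finger_force: 64.4
```

Run:
```python
from plan import *
where()
x,y=binw(-.0575)
plan((x,y,.08,166.45))
d=get_image("scene"); save(cv2.resize(d["img"][150:310,120:290],(637,600),interpolation=cv2.INTER_CUBIC),"hD.png")
W=cloud(d); e=np.array([np.cos(YAW),np.sin(YAW)]);f=np.array([-e[1],e[0]]);q=W[...,:2]-C0;bx=q@e;by=q@f
z=get_state()["ee_pos"][2]
m=(abs(by)<.02)&(bx<-.05)&(bx>-.1)&(W[...,2]>z-.03)&(W[...,2]<z+.02)   # front face
P=np.stack([bx[m],by[m]],-1); print("front face x",m.sum(),np.percentile(bx[m],[5,25,50,75,95]).round(4), np.polyfit(by[m],bx[m],1))
```

```text
bin x,y -0.0586 -0.0009 z 0.1724 Fbin 0.4 0.6 -0.6 gap 0.052749657135453855 t 30.925
2 rows
[[0.0005, -0.0005, 0.0462], [0.0006, -0.0005, 0.0462]]
[[0.0, -0.0, -0.001], [0.0, -0.0, -0.001]]
now [ 0.6634 -0.0529  0.1724] 166.3 gap 0.0527 F [-0.5 -0.5 -0.6] t 30.925
front face x 395 [-0.075  -0.0744 -0.074  -0.0736 -0.073 ] [ 0.00281646 -0.07400132]
```

View pics/hD.png

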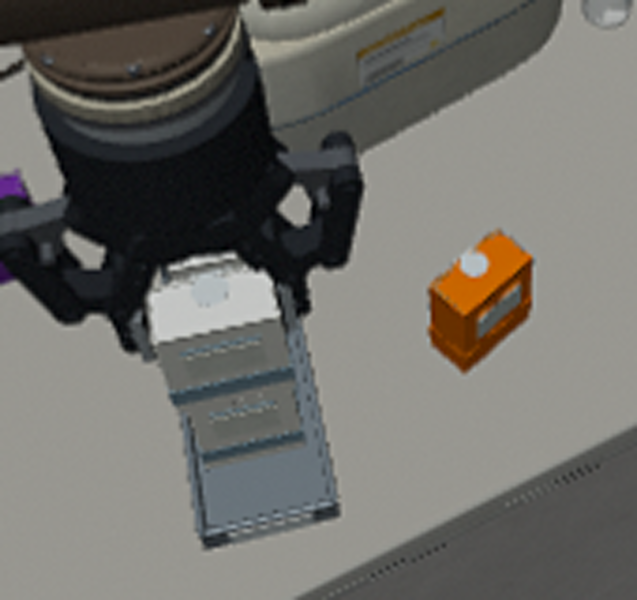

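D is held square at (213,290), with C standing in front of B and free floor between C's foot (205,455) and the lip (205,540). I'll lower it with a small correction.

Emit:
apply_moves --jaw '[1, 1, 1, 1, 1]' --xyz '[[0.001, -0.001, 0.045], [0.001, 0, 0.035], [0, 0, 0.01], [0, 0, 0], [0, 0, 0]]' --delta_rot '[[0, 0, -0.001], [0, 0, -0.001], [0, 0, 0], [0, 0, 0], [0, 0, 0]]'

```text
time_s: 31.6
ee_pos: [0.6631, -0.0537, 0.0851]
tool_rot: [[-0.972, 0.233, 0.004], [0.233, 0.972, -0.001], [-0.004, 0.0, -1.0]]
contact_force: [0.2, -0.5, 0.2]
finger_gap: 0.0532
finger_force: 64.4
```

Run:
```python
from plan import *
where()
x,y=binw(-.057)
plan((x,y,.06,166.45))
W=cloud(get_image("scene")); e=np.array([np.cos(YAW),np.sin(YAW)]);f=np.array([-e[1],e[0]]);q=W[...,:2]-C0;bx=q@e;by=q@f
m=(abs(by)<.02)&(bx<-.055)&(bx>-.1)&(W[...,2]>.05)&(W[...,2]<.085); print("D front",m.sum(),np.median(bx[m]))
m=(abs(by)<.02)&(bx<-.025)&(bx>-.05)&(W[...,2]>.008)&(W[...,2]<.04); print("C front",m.sum(),np.median(bx[m]))
m=(abs(by)<.028)&(bx<-.07)&(bx>-.09)&(W[...,2]>.017)&(W[...,2]<.023); print("lip",m.sum(),np.percentile(bx[m],[5,50,95]))
```

```text
bin x,y -0.0585 0.0 z 0.0851 Fbin -0.3 0.4 0.2 gap 0.05323692644063767 t 31.6
1 rows
[[0.0016, 0.0, 0.0251]]
[[0.0, 0.004, 0.001]]
now [ 0.6631 -0.0537  0.0851] 166.5 gap 0.0532 F [ 0.2 -0.5  0.2] t 31.6
D front 182 -0.07391870410345192
C front 0 nan
lip 63 [-0.08170441 -0.08014409 -0.07786827]
  return _methods._mean(a, axis=axis, dtype=dtype,
  ret = ret.dtype.type(ret / rcount)
```

Emit:
apply_moves --jaw '[1, 1, 1, 1, 1]' --xyz '[[0.0015, 0, 0.015], [0, 0, 0.01], [0, 0, 0.008], [0, 0, 0], [0, 0, 0]]' --delta_rot '[[0, 0.004, 0], [0, 0, 0], [0, 0, 0], [0, 0, 0], [0, 0, 0]]'

```text
time_s: 32.28
ee_pos: [0.6603, -0.0535, 0.0498]
tool_rot: [[-0.972, 0.234, -0.003], [0.234, 0.972, 0.001], [0.003, 0.0, -1.0]]
contact_force: [0.5, -0.4, 0.1]
finger_gap: 0.0528
finger_force: 64.4
```

Run:
```python
from plan import *
where()
x,y=binw(-.055)
plan((x,y,.0415,166.45))
```

```text
bin x,y -0.0557 0.0004 z 0.0498 Fbin -0.6 0.2 0.1 gap 0.05275993046814776 t 32.275
1 rows
[[0.0007, 0.0004, 0.0083]]
[[0.0, -0.003, 0.001]]
now [ 0.6603 -0.0535  0.0498] 166.5 gap 0.0528 F [ 0.5 -0.4  0.1] t 32.275
```

Emit:
apply_moves --jaw '[1, 1, 1, 1, 1, 1, 1]' --xyz '[[0, 0, 0.006], [0, 0, 0.003], [0, 0, 0], [0.002, 0, 0], [0.002, 0, 0], [0.001, 0, 0], [0, 0, 0]]' --delta_rot '[[0, 0, 0], [0, 0, 0], [0, 0, 0], [0, 0, 0], [0, 0, 0], [0, 0, 0], [0, 0, 0]]'

```text
time_s: 33.15
ee_pos: [0.6552, -0.0522, 0.0408]
tool_rot: [[-0.972, 0.234, -0.003], [0.234, 0.972, 0.001], [0.003, 0.0, -1.0]]
contact_force: [0.2, 0.4, -0.6]
finger_gap: 0.053
finger_force: 64.4
```

```bash
python3 -c "
from plan import *
where()"
```

```text
bin x,y -0.0505 0.0004 z 0.0408 Fbin -0.1 -0.4 -0.6 gap 0.053006798743802354 t 33.15
```

Emit:
apply_moves --jaw '[1, 1, 1, 1]' --xyz '[[0.0015, 0, 0.0005], [0.0015, 0, 0], [0.001, 0, 0], [0, 0, 0]]' --delta_rot '[[0, 0, 0], [0, 0, 0], [0, 0, 0], [0, 0, 0]]'

```text
time_s: 33.65
ee_pos: [0.6548, -0.052, 0.0417]
tool_rot: [[-0.972, 0.234, 0.007], [0.234, 0.972, -0.001], [-0.007, 0.001, -1.0]]
contact_force: [9.0, -0.1, -3.1]
finger_gap: 0.0532
finger_force: 64.1
```

```bash
python3 -c "
from plan import *
where()"
```

```text
bin x,y -0.0501 0.0002 z 0.0417 Fbin -8.8 -2.0 -3.1 gap 0.05315096201416365 t 33.65
```

D is in contact with C: 9 N at -0.050. Ease off, release, rise and check.

Emit:
apply_moves --jaw '[1, -0.6, -0.6, -0.6, -0.6, -0.6, -0.6, -0.6, -0.6]' --xyz '[[-0.0015, 0, 0], [0, 0, 0], [0, 0, 0], [0, 0, 0], [0, 0, -0.02], [0, 0, -0.05], [0, 0, -0.06], [0, 0, -0.06], [0, 0, 0]]' --delta_rot '[[0, 0, 0], [0, 0, 0], [0, 0, 0], [0, 0, 0], [0, 0, 0], [0, 0, 0], [0, 0, 0], [0, 0, 0], [0, 0, 0]]'

```text
time_s: 34.78
ee_pos: [0.657, -0.0526, 0.2407]
tool_rot: [[-0.972, 0.233, 0.012], [0.233, 0.972, -0.003], [-0.013, 0.0, -1.0]]
contact_force: [-0.6, -0.6, -0.1]
finger_gap: 0.0685
finger_force: 0.0
```

Run:
```python
from plan import *
where()
d=get_image("scene"); save(d["img"],"end.png")
save(np.vstack([cv2.resize(d["img"][80:310,120:400],(730,600),interpolation=cv2.INTER_CUBIC)]),"end.png")
tops([("A",.0555,.092),("B",.0145,.083),("C",-.0205,.074),("D",-.0505,.065)],("scene",))
W0=np.load("scene0.npz")["W"]; W=cloud(d)
for n,c,h in(("cup",(.442,.292),.05),("bottle",(.693,.192),.083),("ob",(.527,.484),.083),("oc",(.493,.369),.074)):
    o=[]
    for w in(W0,W):
        m=(np.hypot(w[...,0]-c[0],w[...,1]-c[1])<.06)&(abs(w[...,2]-h)<.008); o.append(w[m].mean(0).round(4))
    print(n,*o)
```

```text
bin x,y -0.0524 0.0003 z 0.2407 Fbin 0.5 0.7 -0.1 gap 0.06845442975648895 t 34.775
A scene 524 z 0.0949 c [54.9 -1.8] [53.8 46.7] 90.0
B scene 532 z 0.0859 c [16.4 -0.8] [45.3 56.7] 0.4
C scene 481 z 0.077 c [-21.1   0.7] [34.8 54.2] 0.3
D scene 451 z 0.0682 c [-50.8   0.3] [30.5 54.1] 0.6
cup [0.443  0.2941 0.0492] [0.4485 0.2888 0.0491]
bottle [0.6975 0.1903 0.0811] [0.6974 0.1903 0.0815]
ob [0.5272 0.4775 0.0798] [0.5273 0.4771 0.0798]
oc [0.4942 0.3587 0.0709] [0.4942 0.3588 0.0707]
```

View pics/end.png

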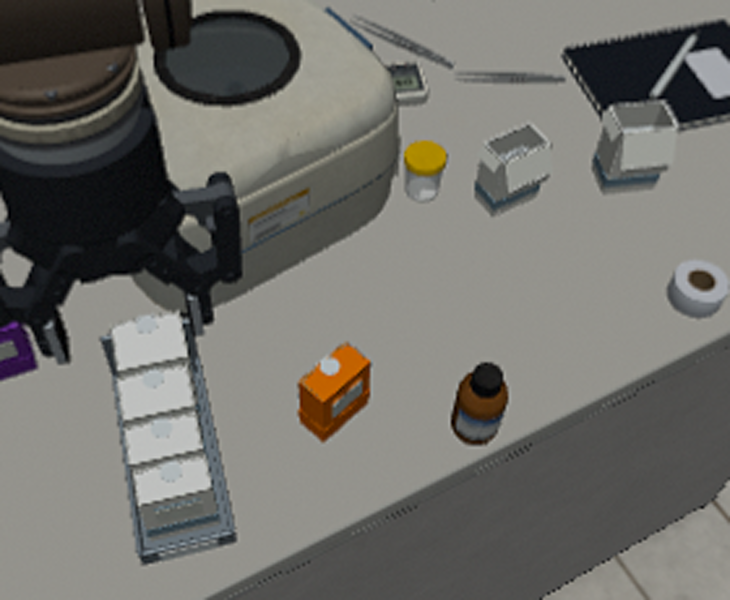

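The four cartons stand in a falling row, at bin px (150,340) to (172,490). The cup, bottle and opened cartons are where they started; the cup's apparent shift came from B's side pixels in the first image. The gripper is clear.

```bash
python3 -c "
from cell import hand_in
print(hand_in())"
```

```text
the job is handed in; nothing more can be done
None
```

I handed the job in at about 35 s with all four sealed cartons upright and snug in the bin, in falling height order from the back wall; the opened cartons, bottle and cup were left untouched, and no verdict was returned.

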